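Make up two pickle gift trays

TASK

Make up the two wooden gift trays from the stock: the long three-compartment tray gets the tall jar, the six-sided jar and one white dip pot; the short two-compartment tray gets the squat wide jar and one white dip pot. Take the pots off the stack one at a time from the top, without dragging up the pot below, and set every piece down gently, upright and flat in a compartment of its own, in whichever compartment you like. Leave the last pot, the square jar and the funnel where they stand.

Things in the scene. Friction and masses are not known exactly. Their poses are not given: they have to be found in the camera images.
- tall_jar: Closed glass jar of gherkins with a brass-coloured twist lid: round, diameter 56 mm, 146 mm tall, much the tallest and slimmest; the straight glass reaches up to 120 mm, the lid (top 14 mm) is 53 mm across. About 0.42 kg. Origin: centre of its underside, z up.
- squat_jar: Closed glass jar of gherkins with a brass-coloured twist lid: round, diameter 70 mm, only 62 mm tall, the widest and lowest; the straight glass reaches up to 36 mm, the lid (top 14 mm) is 66 mm across. About 0.30 kg. Origin: centre of its underside, z up.
- hex_jar: Closed six-sided glass jar of gherkins with a round brass-coloured twist lid: 52 mm across the flats, 60 across the corners, 68 tall; the flat sides reach up to 42 mm, the lid (top 14 mm) is 47 mm across. About 0.18 kg. Origin: centre of its underside, z up; its y axis is normal to a pair of flats (further pairs every 60 degrees), its x axis points at a corner.
- square_jar: Closed square glass jar of gherkins, 56 x 56 mm, 98 mm tall, with a round brass-coloured lid 49 mm across. Not wanted: it stays where it stands, among the stock. Origin: centre of its underside, z up, x and y normal to its sides.
- pot_top: White stoneware dip pot, top of a stack of three (origin 48 mm above the table at the start). 36 mm tall, 90 g, open bowl 20 deep, wall 4; outside diameter 62 mm at the rim, 59 at the shoulder 12 above the bottom; below it a foot of diameter 47. Origin: centre of its underside, z up. Either upper pot may go into either tray.
- pot_mid: The same kind of dip pot, in the middle of the stack (origin 24 mm above the table at the start). In the stack each foot drops 12 mm into the mouth of the pot below (about 3 mm loose all round) and the shoulder rests on its rim: each pot adds 24 mm and only its upper 24 mm can be gripped alone. Origin: centre of its underside, z up.
- pot_bottom: The same kind of dip pot (62 mm across, 36 mm tall), standing on the table at the foot of the stack; it stays there. Origin: centre of its underside, z up.
- long_tray: Low pale wooden tray, fixed, with three square compartments in a row along its y axis. Outside 102 (x) by 294 (y) mm, 20 high; walls 6 thick; floor 6 thick, so things stand 6 mm above the table; dividers 6 thick, their tops 18 above the table. Each compartment is 90 x 90 mm, centred at y = -96, 0 and +96, x = 0. Origin: centre of its underside, z up.
- short_tray: The same kind of tray with two compartments: outside 102 (x) by 198 (y) mm, 20 high, same walls and floor (things stand 6 mm above the table). Each compartment is 90 x 90 mm, centred at y = -48 and +48, x = 0. Fixed on the table. Origin: centre of its underside, z up.
- funnel: Stainless steel jar funnel standing on its wide mouth, diameter 104 mm at the table, narrowing to a spout 44 across, 75 mm tall. Stays where it stands. Origin: centre of its underside, z up.

How it is judged:
By the outcome, as a careful person would: the job done as asked, in the order asked, and still so for the second after the job is handed in, with the robot touching nothing.
It also fails if it takes over 125 s, if anything falls off the work surface, if the arm or the gripper's body presses on something with over 40 N, if the wrist force passes 120 N, or if a joint passes its speed limit or range.

ROBOT

A 6-joint arm with a two-finger parallel gripper is mounted at the origin on the work surface. World frame = base frame: x ahead of the robot, y to its left, z up, the work surface at z = 0. Lengths are in m, angles in rad, forces in N, time in s.
With the tool pointing down it reaches from about 0.25 to 0.775 m from the base axis. Payload 4 kg.
Tool frame: the origin (TCP) lies midway between the tips of the shut fingers; the grasp point (between the pads) lies 19 mm behind it (manip.grasp_offset is the distance from the TCP to the grasp point, in m); z points along the fingers, y is the line along which they close (so a half turn about z gives the same grasp; the last joint's range is limited). The gripper opens to 85 mm and grips with 20 to 120 N. Pads are 22 mm wide; open, the fingers measure 114 mm over their backs; the gripper's body (76 mm by 85 mm) begins 54 mm behind the grasp point. The pads swing forward as they close: fully open they stand 13 mm farther back than shut.
Start: joints at [-1.402, 0.087, 1.371, -0, 1.684, -0.103], TCP at [0.148, -0.53, 0.231] pointing down, gripper open.
Joint ranges: [-3.1, 3.1], [-0.76, 2.03], [0.27, 2.55], [-1.08, 4.22], [0.17, 2.65], [-2.57, 2.57]. Speed limits (rad/s): [2.79, 2.79, 3.14, 3.14, 3.14, 3.14].

INTERFACE

Orientations are given as a unit quaternion [w, x, y, z].
In Python, from cell import manip gives the robot as it stands.
- The arm moves only by the tool play_rows, never from a script. Its argument "plan" is a list of rows, each an object with "slide": the shift along the tool's x, y, z in units of 30 mm (1.0 is 30 mm), a list of three; "twist": the turn about the tool's z in degrees; "grip": the opening, from 0 (shut) to 1 (fully open). In form: [{"slide": [x, y, z], "twist": twist, "grip": grip}, ...]. A call has 1 to 12 rows; each row shifts and turns the commanded pose from where the row before left it, along the tool's axes as they then stand; what a row does not reach is not made up. A row lasts 1/12 s, in which the tool goes at most 41.7 mm and 7.16 degrees, less where a joint would pass 70% of its speed; a pose out of reach is approached as far as the arm can. A call is refused whole if a number of a shift passes 1 or a number of a turn 7.16, either way. A call with a gripper value outside its range is refused whole. The fingers move at their own pace and stop on an object; "force" is the grip in N (left out, the last holds). Time passes only in rows, so rows that do not move let the fingers close. It gives the time, the measured TCP pose, the force, the opening and the grip force at its end, in the units of the state.
- manip.get_obs(): the state, without advancing time (a new reading comes with each control period).
- manip.camera(name): name is "side" or "top" or "wrist"; returns the picture (420x560x3 uint8, red, green, blue); there is no depth.
- manip.camera_info(name): a dict with "fx", "fy", "cx", "cy" (pixels), "rvec" (rotation vector, rad) and "tvec" (3), from world to camera coordinates, as OpenCV has them. Camera axes: x right, y down, z forward; pixel columns grow to the right and rows downward; lengths in m; the calibration is good to about 2 mm. A picture is of the moment at which its call begins: read the wrist's pose just before it. camera_info takes no time and is no camera call; for the wrist camera it gives the pose at the moment of the call.
- manip.sign_off(): hands the job in; it is judged then, once.
The state is a dict: "clock": time; "joint_pos": joint angles; "dq": joint speeds; "tau": joint torques, N m; "eef_pos": TCP position; "orientation": TCP orientation; "force": force on the tool from outside, world axes, zero at the start; "moment": the same for the moment, N m; "width": finger opening in m; "grip_force": force on a finger pad.
Only numpy, scipy, OpenCV 4.12 (cv2) and the standard library are available. Lean on these libraries where they do the work, as an engineer would, in place of code of your own. Each camera call takes 0.05 s, during which the arm holds its last target. There are 200 camera calls.

## Working session

There is one attempt and no reset: what is moved stays moved. The work goes in short steps, Python scripts to look and compute and a tool call to move; the robot and the scene stay as the last step left them, time stands still between calls to the robot, and variables do not carry over. Pictures are saved under pics/ and viewed, at most 14 in all, crops included, and the job is handed in when it is done.

Besides the shell and the picture viewer there is one more tool, called after "Request:" by a JSON object that holds its "api" and its "payload", one argument or row to a line. play_rows: Moves the arm, as the interface text tells. Its arguments: {"type":"object","properties":{"plan":{"type":"array","items":{"type":"object","properties":{"slide":{"type":"array","items":{"type":"number"}},"twist":{"type":"number"},"grip":{"type":"number"}}}},"force":{"type":"number"}},"required":["plan"]}

```bash
mkdir -p pics; ls; python3 - <<'E'
from cell import manip
import cv2
for n in ("top","side"):
    im=manip.camera(n); cv2.imwrite(f"pics/{n}0.png",im[:,:,::-1]); print(n,manip.camera_info(n))
print(manip.get_obs()); print(manip.grasp_offset)
E
```

```text
pics
top {'fx': 424.3210669798759, 'fy': 424.3210669798759, 'cx': 277.0766141573189, 'cy': 209.39400195326934, 'rvec': array([ 2.15404328, -2.20384243,  0.11816765]), 'tvec': array([0.01765407, 0.54578848, 1.32821273])}
side {'fx': 467.17807794924306, 'fy': 467.17807794924306, 'cx': 268.9864112343061, 'cy': 209.71878532019332, 'rvec': array([ 0.80596806, -2.30824569,  1.3604165 ]), 'tvec': array([0.42988331, 0.22346117, 1.01604614])}
{'clock': 0.1, 'joint_pos': array([-1.40209209e+00,  8.78981147e-02,  1.37213920e+00,  2.80440578e-05,
        1.68362341e+00, -1.03128101e-01]), 'dq': array([ 0.00031735, -0.00105361, -0.00436149,  0.0010023 , -0.00048103,
       -0.00103876]), 'tau': array([ 2.09779042e-03, -3.53016937e+01, -3.14218855e+01, -1.18776438e-04,
        7.96190347e-03, -9.12887174e-06]), 'eef_pos': array([ 0.14758431, -0.52934675,  0.23022859]), 'orientation': array([-1.03393672e-03,  9.90776866e-01,  1.35499564e-01, -1.99709478e-05]), 'force': array([ 0.9133409 ,  0.28920964, -0.58514179]), 'moment': array([0.01903585, 0.03394453, 0.03949348]), 'grip_force': 0.0, 'width': 0.08546922658546346}
0.0187
```

View pics/top0.png

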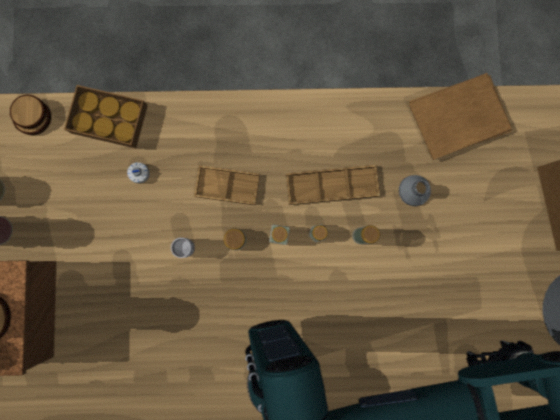

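View pics/side0.png

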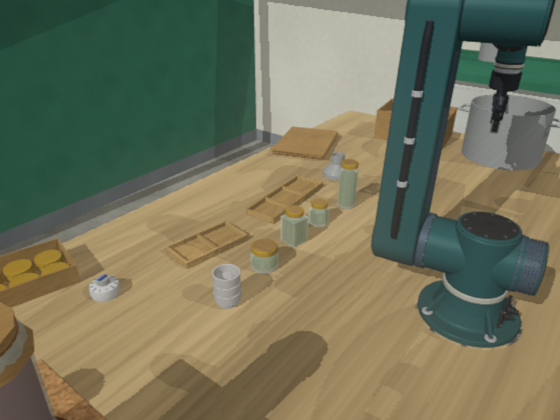

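The top view shows the stock in a row: pots (182,247), squat (235,239), square (280,234), hex (319,232), tall (368,235). It also shows the short tray (231,186), the long tray (335,185) and the funnel (415,190). The side view agrees. Next I get rough positions and the wrist camera's mount pose.

```bash
cat > h.py <<'E'
import numpy as np, cv2
from cell import manip
from scipy.spatial.transform import Rotation as R
def cam(info):
    K=np.array([[info['fx'],0,info['cx']],[0,info['fy'],info['cy']],[0,0,1]])
    return K,cv2.Rodrigues(info['rvec'])[0],info['tvec']
def ray(info,p):
    K,Rm,t=cam(info); d=Rm.T@np.linalg.inv(K)@np.r_[p,1.]; return -Rm.T@t,d
def onz(info,p,z):
    c,d=ray(info,p); return (c+d*(z-c[2])/d[2])[:2]
def proj(info,P):
    K,_,_=cam(info); return cv2.projectPoints(np.float64(P).reshape(-1,1,3),info['rvec'],info['tvec'],K,None)[0].reshape(-1,2)
def tri(obs):  # [(info,pixel),...] least-squares meeting point of rays
    A=np.zeros((3,3));b=np.zeros(3)
    for i,p in obs:
        c,d=ray(i,p); d/=np.linalg.norm(d); M=np.eye(3)-np.outer(d,d); A+=M;b+=M@c
    return np.linalg.solve(A,b)
def tool():
    o=manip.get_obs(); q=o['orientation']; return o['eef_pos'],R.from_quat(np.r_[q[1:],q[0]])
def go(target,yaw=None):
    """needed tool-frame slide (30 mm units) to target TCP; yaw=desired direction of tool y (deg, mod 180)"""
    p,r=tool(); s=r.inv().apply(np.array(target)-p)/.03
    y=r.as_matrix()[:,1]; a=np.degrees(np.arctan2(y[1],y[0])); 
    print('tcp',p.round(4),'slide',s.round(2),'yaw_y',round(a,2), 'twist',None if yaw is None else round((a-yaw+90)%180-90,2),'tilt',r.as_matrix()[:,2].round(4))
def shot(name,f=None):
    i=manip.camera_info(name); im=manip.camera(name)
    if f: cv2.imwrite('pics/'+f,im[:,:,::-1])
    return i,im
E
python3 - <<'E'
from h import *
i=manip.camera_info('top')
for n,p,z in [('pots',(182,247),.084),('squat',(235,239),.062),('square',(280,234),.098),('hex',(319,232),.068),('tall',(368,235),.146),('short',(231,186),.02),('long',(335,185),.02),('fun',(420,187),.075)]: print(n,onz(i,p,z).round(3))
i=manip.camera_info('wrist'); c,d=ray(i,(280,210)); print(c,d,i['fx']); go([.45,0,.35])
print(tool()[1].as_matrix().round(3))
p,r=tool(); print('cam in tool',r.inv().apply(c-p), r.inv().apply(d), 'K',i)
E
```

```text
pots [0.433 0.296]
squat [0.454 0.137]
square [ 0.465 -0.001]
hex [ 0.469 -0.122]
tall [ 0.454 -0.255]
short [0.626 0.152]
long [ 0.622 -0.184]
fun [ 0.601 -0.439]
[ 0.22128529 -0.50899606  0.37208941] [-0.28298362 -0.0954728  -0.95455206] 311.2258280474644
tcp [ 0.1476 -0.5293  0.2302] slide [ 14.45 -14.3   -3.96] yaw_y -74.42 twist None tilt [-3.e-04  2.e-03 -1.e+00]
[[ 0.963  0.268 -0.   ]
 [ 0.268 -0.963  0.002]
 [ 0.    -0.002 -1.   ]]
cam in tool [ 7.64929493e-02 -1.06087068e-04 -1.41842502e-01] [-0.29845649  0.01794666  0.95444542] K {'fx': 311.2258280474644, 'fy': 311.2258280474644, 'cx': 274.16338702271383, 'cy': 208.8903934368539, 'rvec': array([-2.30425363,  1.74927428,  0.26708645]), 'tvec': array([-0.5486448 , -0.03699719,  0.37962453])}
```

Request:
{"api": "play_rows", "payload": {
  "plan": [
    {"slide": [0,0,-0.3],"twist": -6.8,"grip": 1},
    {"slide": [0,0,-0.3],"twist": -6.8,"grip": 1},
    {"slide": [0,0,-0.3],"twist": -6.8,"grip": 1},
    {"slide": [0,0,-0.3],"twist": -6.8,"grip": 1},
    {"slide": [0,0,-0.3],"twist": -6.8,"grip": 1},
    {"slide": [0,0,-0.3],"twist": -6.8,"grip": 1},
    {"slide": [0,0,-0.3],"twist": -6.8,"grip": 1},
    {"slide": [0,0,-0.3],"twist": -6.8,"grip": 1},
    {"slide": [0,0,-0.3],"twist": -6.8,"grip": 1},
    {"slide": [0,0,-0.3],"twist": -6.8,"grip": 1},
    {"slide": [0,0,-0.3],"twist": -6.4,"grip": 1},
    {"slide": [0,0,0],"twist": 0,"grip": 1}
  ]
}}

```text
clock: 1.1
eef_pos: [0.1477, -0.5302, 0.3319]
orientation: [0.001, 0.707, 0.708, -0.001]
force: [-0.9, -0.3, 0.2]
width: 0.0852
grip_force: 0.0
```

```bash
python3 -c "
from h import *
go([.50,-.18,.33],0)"
```

```text
tcp [ 0.1477 -0.5302  0.3319] slide [11.66 11.76  0.04] yaw_y 0.07 twist 0.07 tilt [ 5.0e-04 -2.7e-03 -1.0e+00]
```

Request:
{"api": "play_rows", "payload": {
  "plan": [
    {"slide": [0.97,0.98,0],"twist": 0,"grip": 1},
    {"slide": [0.97,0.98,0],"twist": 0,"grip": 1},
    {"slide": [0.97,0.98,0],"twist": 0,"grip": 1},
    {"slide": [0.97,0.98,0],"twist": 0,"grip": 1},
    {"slide": [0.97,0.98,0],"twist": 0,"grip": 1},
    {"slide": [0.97,0.98,0],"twist": 0,"grip": 1},
    {"slide": [0.97,0.98,0],"twist": 0,"grip": 1},
    {"slide": [0.97,0.98,0],"twist": 0,"grip": 1},
    {"slide": [0.97,0.98,0],"twist": 0,"grip": 1},
    {"slide": [0.97,0.98,0],"twist": 0,"grip": 1},
    {"slide": [0.97,0.98,0],"twist": 0,"grip": 1},
    {"slide": [0.97,0.98,0],"twist": 0,"grip": 1}
  ]
}}

```text
clock: 2.1
eef_pos: [0.5015, -0.1789, 0.3294]
orientation: [-0.0, 0.708, 0.706, -0.0]
force: [-0.0, -0.7, 0.1]
width: 0.0853
grip_force: 0.0
```

```bash
python3 - <<'E'
from h import *
import pickle
i,im=shot('wrist','w1.png'); pickle.dump((i,im),open('w1.pkl','wb'))
go([.50,.12,.33],0)
E
```

```text
tcp [ 0.506  -0.173   0.3283] slide [ 9.77 -0.14  0.01] yaw_y 0.32 twist 0.32 tilt [ 0.0021  0.0065 -1.    ]
```

View pics/w1.png

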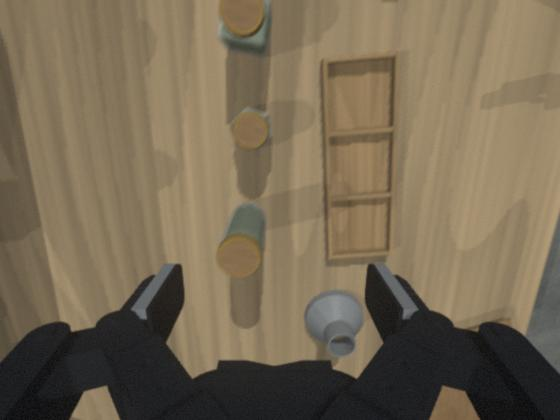

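The wrist view, with +y up and +x right, shows the square jar at the top (242,14), hex lid (250,130), tall lid (239,256), long tray (x 322–396, y 53–262) and funnel (335,320). The arm was still settling for that frame, so I'll retake it, then move along +y.

```bash
python3 - <<'E'
from h import *
import pickle
go([.50,-.18,.33],0)
i,im=shot('wrist','w1.png'); pickle.dump((i,im),open('w1.pkl','wb'))
go([.50,.12,.33],0)
E
```

```text
tcp [ 0.506  -0.173   0.3283] slide [-0.23 -0.2  -0.06] yaw_y 0.32 twist 0.32 tilt [ 0.0021  0.0065 -1.    ]
tcp [ 0.5035 -0.1761  0.3282] slide [ 9.87 -0.07 -0.03] yaw_y 0.29 twist 0.29 tilt [-0.0014  0.0033 -1.    ]
```

Request:
{"api": "play_rows", "payload": {
  "plan": [
    {"slide": [0.9,0,0],"grip": 1,"twist": 0},
    {"slide": [0.9,0,0],"grip": 1,"twist": 0},
    {"slide": [0.9,0,0],"grip": 1,"twist": 0},
    {"slide": [0.9,0,0],"grip": 1,"twist": 0},
    {"slide": [0.9,0,0],"grip": 1,"twist": 0},
    {"slide": [0.9,0,0],"grip": 1,"twist": 0},
    {"slide": [0.9,0,0],"grip": 1,"twist": 0},
    {"slide": [0.9,0,0],"grip": 1,"twist": 0},
    {"slide": [0.9,0,0],"grip": 1,"twist": 0},
    {"slide": [0.9,0,0],"grip": 1,"twist": 0},
    {"slide": [0,0,0],"grip": 1,"twist": 0},
    {"slide": [0,0,0],"grip": 1,"twist": 0}
  ]
}}

```text
clock: 3.2
eef_pos: [0.5003, 0.0895, 0.3295]
orientation: [-0.0, 0.707, 0.707, -0.001]
force: [0.5, -1.3, -0.4]
width: 0.0855
grip_force: 0.0
```

```bash
python3 - <<'E'
from h import *
import pickle
i,im=shot('wrist','w2.png'); pickle.dump((i,im),open('w2.pkl','wb'))
go([.50,.12,.33],0)
E
```

```text
tcp [0.5005 0.0886 0.3296] slide [ 1.05 -0.02 -0.01] yaw_y -0.11 twist -0.11 tilt [-0.0011 -0.0011 -1.    ]
```

View pics/w2.png

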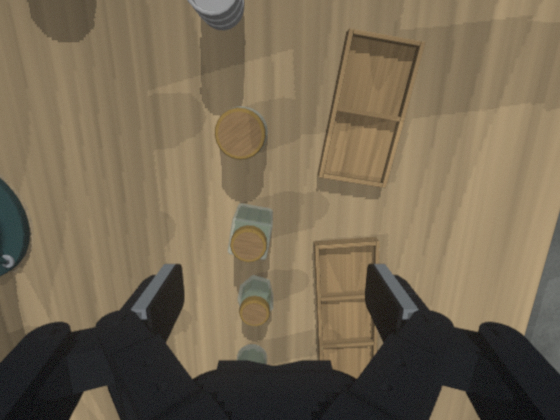

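w2 shows the squat lid (239,134), square lid (249,243), hex lid (255,311), short tray (corners (348,30), (420,44), (384,187), (320,178)) and the pots cut off at the top (218,8). One more view further along +y gets the pots and a second view of the squat jar and short tray.

Request:
{"api": "play_rows", "payload": {
  "plan": [
    {"slide": [0.9,0,0],"grip": 1,"twist": 0},
    {"slide": [0.9,0,0],"grip": 1,"twist": 0},
    {"slide": [0.9,0,0],"grip": 1,"twist": 0},
    {"slide": [0.9,0,0],"grip": 1,"twist": 0},
    {"slide": [0.9,0,0],"grip": 1,"twist": 0},
    {"slide": [0.5,0,0],"grip": 1,"twist": 0},
    {"slide": [0,0,0],"grip": 1,"twist": 0},
    {"slide": [0,0,0],"grip": 1,"twist": 0}
  ]
}}

```text
clock: 3.92
eef_pos: [0.5012, 0.2381, 0.3297]
orientation: [0.0, 0.708, 0.706, -0.001]
force: [0.1, -0.4, -0.1]
width: 0.0856
grip_force: 0.0
```

```bash
python3 - <<'E'
from h import *
import pickle
i,im=shot('wrist','w3.png'); pickle.dump((i,im),open('w3.pkl','wb'))
go([.50,-.15,.33],0)
E
```

```text
tcp [0.5012 0.2376 0.33  ] slide [-12.92  -0.     0.02] yaw_y -0.16 twist -0.16 tilt [-4.0e-04 -1.3e-03 -1.0e+00]
```

View pics/w3.png

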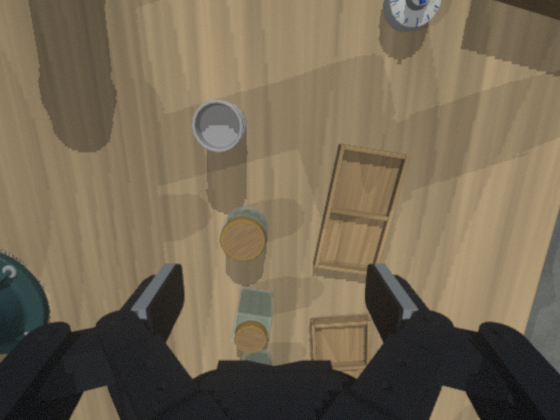

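w3 shows the pot stack rim (219,126), squat lid (243,240), and the short tray with corners about (340,144), (407,153), (372,281) and (314,275). I go back toward the tall jar for a settled second view.

Request:
{"api": "play_rows", "payload": {
  "plan": [
    {"slide": [-1,0,0],"grip": 1,"twist": 0},
    {"slide": [-1,0,0],"grip": 1,"twist": 0},
    {"slide": [-1,0,0],"grip": 1,"twist": 0},
    {"slide": [-1,0,0],"grip": 1,"twist": 0},
    {"slide": [-1,0,0],"grip": 1,"twist": 0},
    {"slide": [-1,0,0],"grip": 1,"twist": 0},
    {"slide": [-1,0,0],"grip": 1,"twist": 0},
    {"slide": [-1,0,0],"grip": 1,"twist": 0},
    {"slide": [-1,0,0],"grip": 1,"twist": 0},
    {"slide": [-1,0,0],"grip": 1,"twist": 0},
    {"slide": [0,0,0],"grip": 1,"twist": 0},
    {"slide": [0,0,0],"grip": 1,"twist": 0}
  ]
}}

```text
clock: 4.97
eef_pos: [0.4999, -0.0637, 0.3303]
orientation: [0.0, 0.709, 0.705, -0.0]
force: [-0.5, 0.1, 0.4]
width: 0.0853
grip_force: 0.0
```

```bash
python3 - <<'E'
from h import *
import pickle
i,im=shot('wrist','w4.png'); pickle.dump((i,im),open('w4.pkl','wb'))
go([.46,-.255,.33],0)
E
```

```text
tcp [ 0.5001 -0.0624  0.3304] slide [-6.43 -1.31  0.01] yaw_y -0.24 twist -0.24 tilt [-0.e+00  1.e-04 -1.e+00]
```

Request:
{"api": "play_rows", "payload": {
  "plan": [
    {"slide": [-1,0,0],"grip": 1,"twist": 0},
    {"slide": [-1,0,0],"grip": 1,"twist": 0},
    {"slide": [-1,0,0],"grip": 1,"twist": 0},
    {"slide": [-1,0,0],"grip": 1,"twist": 0},
    {"slide": [-1,0,0],"grip": 1,"twist": 0},
    {"slide": [0,0,0],"grip": 1,"twist": 0},
    {"slide": [0,0,0],"grip": 1,"twist": 0}
  ]
}}

```text
clock: 5.6
eef_pos: [0.5004, -0.2112, 0.3299]
orientation: [-0.001, 0.708, 0.706, 0.0]
force: [-0.2, 0.5, 0.3]
width: 0.0853
grip_force: 0.0
```

```bash
python3 - <<'E'
from h import *
import pickle
i,im=shot('wrist','w5.png'); pickle.dump((i,im),open('w5.pkl','wb'))
go([.46,-.255,.33],0)
# lids & pots
for k in (2,3,4,5):
    i,im=pickle.load(open(f'w{k}.pkl','rb')); hsv=cv2.cvtColor(im,cv2.COLOR_RGB2HSV)
    print(k, {n:hsv[p[1],p[0]].tolist() for n,p in ([('lid',(239,134)),('lid2',(249,243)),('tray',(375,80)),('traywall',(320,178)),('table',(290,220))] if k==2 else [('pot',(219,103)),('potin',(219,116)),('table',(180,200))])})
    m=((hsv[...,1]>125)&(hsv[...,0]>8)&(hsv[...,0]<26)&(hsv[...,2]>70)).astype(np.uint8)
    m=cv2.morphologyEx(m,cv2.MORPH_OPEN,np.ones((5,5),np.uint8))
    for c in cv2.findContours(m,cv2.RETR_EXTERNAL,cv2.CHAIN_APPROX_NONE)[0]:
        a=cv2.contourArea(c)
        if a>300:
            e=cv2.fitEllipse(cv2.convexHull(c)); print('  ',a,np.round(e[0],1),np.round(e[1],1),round(a/(np.pi/4*e[1][0]*e[1][1]),2))
E
```

```text
tcp [ 0.5006 -0.2103  0.3303] slide [-1.49 -1.35  0.01] yaw_y -0.03 twist -0.03 tilt [-2.e-04  8.e-04 -1.e+00]
2 {'lid': [17, 106, 135], 'lid2': [17, 108, 137], 'tray': [19, 104, 135], 'traywall': [19, 82, 115], 'table': [19, 80, 128]}
3 {'pot': [0, 5, 109], 'potin': [15, 5, 108], 'table': [19, 81, 144]}
4 {'pot': [19, 81, 161], 'potin': [18, 82, 162], 'table': [19, 83, 150]}
5 {'pot': [18, 85, 156], 'potin': [19, 79, 155], 'table': [19, 81, 152]}
```

```bash
python3 - <<'E'
from h import *
import pickle
out=[]
for k in (4,3):
    i,im=pickle.load(open(f'w{k}.pkl','rb')); hsv=cv2.cvtColor(cv2.GaussianBlur(im,(3,3),0),cv2.COLOR_RGB2HSV)
    v=np.clip((hsv[...,1].astype(int)-60)*3.5,0,255).astype(np.uint8)
    out.append(cv2.resize(np.vstack([im[:300,180:430,::-1]]),None,fx=1.0,fy=1.0)); out.append(cv2.cvtColor(v[:300,180:430],cv2.COLOR_GRAY2BGR))
o=np.vstack([np.hstack(out[:2]),np.hstack(out[2:])]); cv2.imwrite('pics/sat.png',cv2.resize(o,(500,600))); 
E
```

```text
(no output)
```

View pics/sat.png

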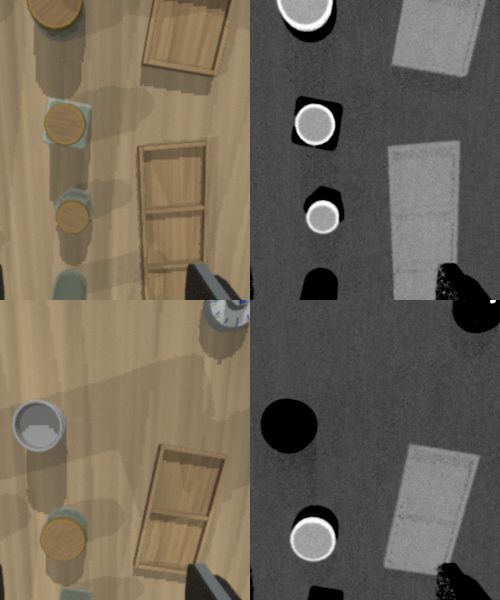

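Saturation separates everything cleanly: lid tops are mid grey inside a bright ring, trays are plain light quads, and glass and pots are black. I'll use it to measure.

```bash
cat > meas.py <<'E'
from h import *
import pickle
def load(k): return pickle.load(open(f'w{k}.pkl','rb'))
def sat(im): return cv2.cvtColor(cv2.GaussianBlur(im,(3,3),0),cv2.COLOR_RGB2HSV)[...,1].astype(int)
def blobs(m,amin):
    m=cv2.morphologyEx(m.astype(np.uint8),cv2.MORPH_OPEN,np.ones((3,3),np.uint8))
    return [c for c in cv2.findContours(m,cv2.RETR_EXTERNAL,cv2.CHAIN_APPROX_NONE)[0] if cv2.contourArea(c)>amin]
def lids(im):
    s=sat(im); s[:,300:]=0; r=[]
    for c in blobs((s>93)&(s<122),150):
        e=cv2.fitEllipse(cv2.convexHull(c))
        if min(e[1])>.85*max(e[1]) and e[0][1]>15: r.append((np.array(e[0]),e[1]))
    return r
def trays(im):
    s=sat(im); s[:,:300]=0; r=[]
    for c in blobs(s>93,3000):
        h=cv2.convexHull(c); q=cv2.approxPolyDP(h,.03*cv2.arcLength(h,True),True).reshape(-1,2)
        r.append(q)
    return r
E
python3 - <<'E'
from meas import *
L={}
for k in (1,2,3,4,5):
    i,im=load(k); L[k]=lids(im)
    print(k); 
    for c,a in L[k]: print('  lid',c.round(1),np.round(a,1),onz(i,c,.1).round(3))
    for q in trays(im):
        print('  tray',q.tolist()); print('   z20',[onz(i,p,.02).round(4).tolist() for p in q])
E
```

```text
1
  lid [231.6 265.4] [34.2 37.2] [ 0.452 -0.287]
  lid [244.5 138. ] [29.1 30.2] [ 0.473 -0.124]
  lid [236.1  18.7] [36.5 41.8] [ 0.467 -0.001]
  tray [[392, 62], [386, 260], [324, 264], [317, 69]]
   z20 [[0.6629, -0.0296], [0.6864, -0.3176], [0.5881, -0.3251], [0.5639, -0.0387]]
2
  lid [253.7 314.7] [23.8 25.3] [ 0.472 -0.104]
  lid [247.8 245.5] [27.8 30. ] [0.467 0.001]
  lid [239.3 133.6] [43.6 45.2] [0.461 0.142]
  tray [[375, 238], [376, 350], [354, 377], [319, 358], [315, 242]]
   z20 [[0.6582, -0.0216], [0.6802, -0.2343], [0.6459, -0.2941], [0.5804, -0.2517], [0.5648, -0.0283]]
  tray [[350, 29], [423, 42], [385, 186], [319, 176]]
   z20 [[0.5986, 0.2684], [0.6946, 0.2532], [0.6652, 0.0615], [0.5667, 0.0766]]
3
  lid [241.9 241.3] [39.  39.5] [0.46  0.155]
  tray [[340, 145], [408, 156], [365, 274], [315, 266]]
   z20 [[0.5959, 0.2697], [0.6948, 0.2539], [0.6489, 0.0636], [0.5672, 0.0781]]
4
  lid [242.  342.5] [31.4 34. ] [ 0.453 -0.304]
  lid [252.1 218. ] [25.9 27.3] [ 0.473 -0.114]
  lid [244.3 124.2] [33.6 34.9] [0.467 0.   ]
  tray [[387, 141], [369, 316], [326, 319], [318, 147]]
   z20 [[0.6617, -0.027], [0.6602, -0.3186], [0.5874, -0.3242], [0.5637, -0.0348]]
  tray [[414, 0], [394, 75], [323, 63], [333, 0]]
   z20 [[0.6782, 0.1469], [0.6624, 0.0598], [0.5665, 0.0751], [0.5763, 0.1476]]
5
  lid [236.8 232.9] [36.  38.4] [ 0.453 -0.282]
  lid [248.8 104.9] [30.  31.3] [ 0.473 -0.126]
  tray [[401, 27], [394, 234], [330, 240], [322, 36]]
   z20 [[0.6648, -0.0297], [0.6873, -0.3154], [0.5883, -0.3253], [0.5635, -0.0398]]
```

```bash
python3 - <<'E'
from meas import *
I={k:load(k)[0] for k in (2,3,4,5)}
for n,o in dict(tall=[(4,(242,342.5)),(5,(236.8,232.9))],hex=[(2,(253.7,314.7)),(4,(252.1,218)),(5,(248.8,104.9))],squat=[(2,(239.3,133.6)),(3,(241.9,241.3))]).items():
    print(n,tri([(I[k],p) for k,p in o]).round(4))
for n,o,z in [('tall',(5,(236.8,232.9)),.146),('hex',(5,(248.8,104.9)),.068),('squat',(3,(241.9,241.3)),.062),('squat',(2,(239.3,133.6)),.062)]: print(n,onz(I[o[0]],o[1],z).round(4))
# tray compartment corner heights by triangulation
print('short +y corners',tri([(I[2],(350,29)),(I[3],(340,145))]).round(4),tri([(I[2],(423,42)),(I[3],(408,156))]).round(4))
print('long +y corners',tri([(I[4],(387,141)),(I[5],(401,27))]).round(4),tri([(I[4],(318,147)),(I[5],(322,36))]).round(4))
# pot rim, w3: side away from nadir
i,im=load(3); s=sat(im); s[:,300:]=99; c=max(blobs(s<35,500),key=lambda c:cv2.contourArea(c)*(abs(c[:,0,0].mean()-219)<30))
P=np.array([onz(i,p,.084) for p in c[:,0]]); nad=ray(i,(0,0))[0][:2]; m=P.mean(0); d=(m-nad)/np.linalg.norm(m-nad)
Q=P[((P-m)@d)>-.005]; A=np.c_[2*Q,np.ones(len(Q))]; x=np.linalg.lstsq(A,(Q**2).sum(1),rcond=None)[0]; print('pot',x[:2],'r',np.sqrt(x[2]+x[0]**2+x[1]**2),m,nad)
# hex flats: silhouette of glass in w4, straight edges
i,im=load(4); s=sat(im); s[:,300:]=99
for c in blobs(s<60,150):
    mm=c[:,0].mean(0)
    if np.hypot(*(mm-(252,212)))<20:
        g=((s<60)|((s>93)))[160:260,215:290]; h=cv2.convexHull(blobs(g,300)[0]); q=cv2.approxPolyDP(h,2.0,True).reshape(-1,2)+[215,160]
        W=np.array([onz(i,p,.042) for p in q]); dd=np.diff(np.r_[W,W[:1]],axis=0); print('hex edges (len mm, angle)',[(round(1e3*np.hypot(*e)),round(np.degrees(np.arctan2(e[1],e[0]))%180)) for e in dd],q.tolist())
go([.45,-.27,.33],0)
E
```

```text
tall [ 0.4594 -0.2628  0.1482]
hex [ 0.4702 -0.1253  0.0697]
squat [0.4563 0.14   0.064 ]
tall [ 0.4593 -0.2637]
hex [ 0.4701 -0.1256]
squat [0.4558 0.1392]
squat [0.4563 0.1399]
short +y corners [0.5981 0.2692 0.016 ] [0.6956 0.2536 0.018 ]
long +y corners [ 0.6662 -0.0278  0.0117] [ 0.5658 -0.0364  0.0043]
pot [0.43316215 0.29847738] r 0.029893242756523525 [0.43477031 0.29934393] [0.50267306 0.31395899]
hex edges (len mm, angle) [(22, 156), (36, 99), (25, 53), (21, 13), (19, 145), (33, 98), (31, 50), (12, 14)] [[255, 187], [269, 193], [273, 217], [263, 230], [249, 233], [238, 226], [234, 205], [247, 189]]
tcp [ 0.5006 -0.2103  0.3303] slide [-1.99 -1.68  0.01] yaw_y -0.03 twist -0.03 tilt [-2.e-04  8.e-04 -1.e+00]
```

Heights agree with the text. Now the tall jar: hover over it, then descend.

Request:
{"api": "play_rows", "payload": {
  "plan": [
    {"slide": [-0.44,-0.34,0.5],"twist": 0,"grip": 1},
    {"slide": [-0.44,-0.34,0.9],"twist": 0,"grip": 1},
    {"slide": [-0.44,-0.34,0.9],"twist": 0,"grip": 1},
    {"slide": [-0.44,-0.35,0.9],"twist": 0,"grip": 1},
    {"slide": [0,0,0.8],"twist": 0,"grip": 1},
    {"slide": [0,0,0],"twist": 0,"grip": 1},
    {"slide": [0,0,0],"twist": 0,"grip": 1}
  ]
}}

```text
clock: 6.23
eef_pos: [0.4592, -0.2617, 0.2096]
orientation: [-0.001, 0.707, 0.708, 0.0]
force: [0.0, 0.2, 0.1]
width: 0.0854
grip_force: 0.0
```

```bash
python3 - <<'E'
from h import *
go([.4594,-.2632,.080],0)
shot('wrist','w6.png')
E
```

```text
tcp [ 0.4592 -0.2617  0.2096] slide [-0.06  0.01  4.32] yaw_y 0.07 twist 0.07 tilt [-0.0019  0.002  -1.    ]
```

View pics/w6.png

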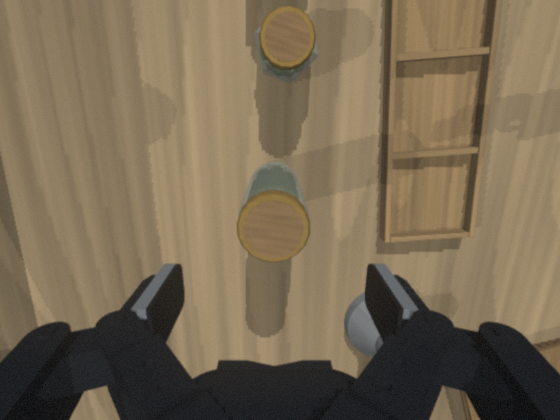

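The lid sits midway between the fingers (273 against about 274), so I descend and close.

Request:
{"api": "play_rows", "payload": {
  "plan": [
    {"slide": [-0.06,0,0.7],"twist": 0,"grip": 1},
    {"slide": [0,0,0.7],"twist": 0,"grip": 1},
    {"slide": [0,0,0.7],"twist": 0,"grip": 1},
    {"slide": [0,0,0.7],"twist": 0,"grip": 1},
    {"slide": [0,0,0.7],"twist": 0,"grip": 1},
    {"slide": [0,0,0.5],"twist": 0,"grip": 1},
    {"slide": [0,0,0.3],"twist": 0,"grip": 1},
    {"slide": [0,0,0],"twist": 0,"grip": 1},
    {"slide": [0,0,0],"twist": 0,"grip": 0.4},
    {"slide": [0,0,0],"twist": 0,"grip": 0.4},
    {"slide": [0,0,0],"twist": 0,"grip": 0.4},
    {"slide": [0,0,0],"twist": 0,"grip": 0.4}
  ],
  "force": 40
}}

```text
clock: 7.28
eef_pos: [0.4599, -0.2666, 0.0839]
orientation: [0.002, 0.707, 0.707, -0.001]
force: [-3.3, 0.0, 5.9]
width: 0.055
grip_force: 34.6
```

```bash
python3 - <<'E'
from h import *
go([.634,-.273,.19],0); o=manip.get_obs(); print(o['width'],o['grip_force'],o['force'])
E
```

```text
tcp [ 0.4599 -0.2666  0.0839] slide [-0.22  5.81 -3.53] yaw_y -0.02 twist -0.02 tilt [ 0.0015 -0.0036 -1.    ]
0.05495305914220624 34.6487568737939 [-3.33036115e+00  4.51127879e-04  5.85565025e+00]
```

Request:
{"api": "play_rows", "payload": {
  "plan": [
    {"slide": [0,0,-0.2],"twist": 0,"grip": 0.4},
    {"slide": [0,0,-0.4],"twist": 0,"grip": 0.4},
    {"slide": [0,0,-0.6],"twist": 0,"grip": 0.4},
    {"slide": [0,0,-0.6],"twist": 0,"grip": 0.4},
    {"slide": [0,0.5,-0.4],"twist": 0,"grip": 0.4},
    {"slide": [0,0.8,0],"twist": 0,"grip": 0.4},
    {"slide": [0,0.9,0],"twist": 0,"grip": 0.4},
    {"slide": [0,0.9,0],"twist": 0,"grip": 0.4},
    {"slide": [0,0.9,0],"twist": 0,"grip": 0.4},
    {"slide": [-0.1,0.8,0],"twist": 0,"grip": 0.4},
    {"slide": [-0.15,0.6,0],"twist": 0,"grip": 0.4},
    {"slide": [-0.1,0.4,0],"twist": 0,"grip": 0.4}
  ]
}}

```text
clock: 8.28
eef_pos: [0.6353, -0.2755, 0.1466]
orientation: [-0.0, 0.707, 0.707, 0.0]
force: [-0.0, 0.7, -4.3]
width: 0.0547
grip_force: 37.2
```

Request:
{"api": "play_rows", "payload": {
  "plan": [
    {"slide": [0,0,0],"twist": 0,"grip": 0.4},
    {"slide": [0,0,0],"twist": 0,"grip": 0.4},
    {"slide": [0,0,0],"twist": 0,"grip": 0.4}
  ]
}}

```text
clock: 8.53
eef_pos: [0.6328, -0.2757, 0.147]
orientation: [-0.001, 0.707, 0.707, -0.0]
force: [0.7, 0.4, -4.3]
width: 0.0548
grip_force: 37.5
```

```bash
python3 - <<'E'
from h import *
go([.634,-.273,.09],0); o=manip.get_obs(); print(o['width'],o['grip_force'],o['force'])
_,a=shot('wrist');_,b=shot('side'); cv2.imwrite('pics/c1.png',np.hstack([a[120:420,80:480],b[100:400,160:560]])[:,:,::-1])
E
```

```text
tcp [ 0.6328 -0.2757  0.147 ] slide [0.09 0.04 1.9 ] yaw_y -0.03 twist -0.03 tilt [-1.4e-03  8.0e-04 -1.0e+00]
0.05477856848940412 37.52844224916771 [ 0.66193425  0.36681638 -4.3365799 ]
```

View pics/c1.png

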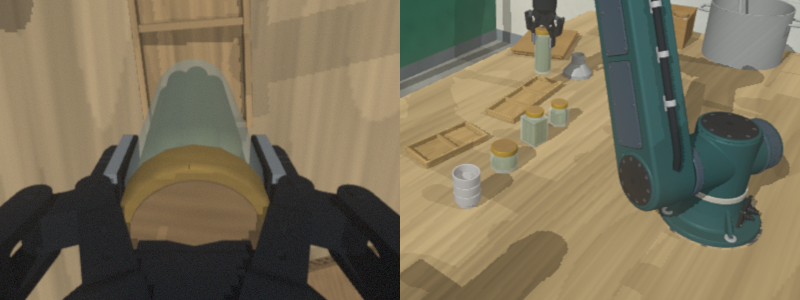

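The jar hangs upright over the end compartment, centred between the side walls. Lower it and watch the force.

Request:
{"api": "play_rows", "payload": {
  "plan": [
    {"slide": [0.09,0.04,0.4],"twist": 0,"grip": 0.4},
    {"slide": [0,0,0.5],"twist": 0,"grip": 0.4},
    {"slide": [0,0,0.4],"twist": 0,"grip": 0.4},
    {"slide": [0,0,0.3],"twist": 0,"grip": 0.4},
    {"slide": [0,0,0.1],"twist": 0,"grip": 0.4},
    {"slide": [0,0,0.05],"twist": 0,"grip": 0.4},
    {"slide": [0,0,0.05],"twist": 0,"grip": 0.4},
    {"slide": [0,0,0],"twist": 0,"grip": 0.4},
    {"slide": [0,0,0],"twist": 0,"grip": 0.4}
  ]
}}

```text
clock: 9.38
eef_pos: [0.6352, -0.2735, 0.0943]
orientation: [0.001, 0.707, 0.707, 0.0]
force: [0.1, 1.0, -4.0]
width: 0.0547
grip_force: 37.5
```

Request:
{"api": "play_rows", "payload": {
  "plan": [
    {"slide": [0,0,0.05],"twist": 0,"grip": 0.4},
    {"slide": [0,0,0.04],"twist": 0,"grip": 0.4},
    {"slide": [0,0,0],"twist": 0,"grip": 0.4}
  ]
}}

```text
clock: 9.63
eef_pos: [0.6346, -0.2732, 0.0906]
orientation: [0.0, 0.707, 0.707, -0.0]
force: [0.2, -0.3, -4.5]
width: 0.0549
grip_force: 37.5
```

Request:
{"api": "play_rows", "payload": {
  "plan": [
    {"slide": [0,0,0.05],"twist": 0,"grip": 0.4},
    {"slide": [0,0,0],"twist": 0,"grip": 0.4}
  ]
}}

```text
clock: 9.8
eef_pos: [0.6348, -0.2733, 0.0901]
orientation: [0.0, 0.707, 0.707, 0.0]
force: [-1.2, 1.2, -0.6]
width: 0.0551
grip_force: 37.9
```

Request:
{"api": "play_rows", "payload": {
  "plan": [
    {"slide": [0,0,0.04],"twist": 0,"grip": 0.4},
    {"slide": [0,0,0],"twist": 0,"grip": 0.4}
  ]
}}

```text
clock: 9.97
eef_pos: [0.6348, -0.2733, 0.09]
orientation: [0.001, 0.707, 0.707, 0.0]
force: [-3.7, 1.8, 4.9]
width: 0.0548
grip_force: 38.5
```

Contact made, so release and rise straight up.

Request:
{"api": "play_rows", "payload": {
  "plan": [
    {"slide": [0,0,0],"twist": 0,"grip": 0.8},
    {"slide": [0,0,0],"twist": 0,"grip": 0.9},
    {"slide": [0,0,0],"twist": 0,"grip": 1},
    {"slide": [0,0,-0.3],"twist": 0,"grip": 1},
    {"slide": [0,0,-0.7],"twist": 0,"grip": 1},
    {"slide": [0,0,-0.9],"twist": 0,"grip": 1},
    {"slide": [0,0,-0.9],"twist": 0,"grip": 1},
    {"slide": [0,0,-0.9],"twist": 0,"grip": 1},
    {"slide": [0,0,-0.8],"twist": 0,"grip": 1},
    {"slide": [0,0,0],"twist": 0,"grip": 1}
  ]
}}

```text
clock: 10.8
eef_pos: [0.637, -0.2745, 0.2316]
orientation: [0.007, 0.707, 0.707, 0.002]
force: [0.3, -0.4, 2.0]
width: 0.0854
grip_force: 0.0
```

```bash
python3 - <<'E'
from h import *
go([.4702,-.1255,.1],8.5); shot('wrist','w7.png')
E
```

```text
tcp [ 0.637  -0.2745  0.2316] slide [ 4.99 -5.61  4.29] yaw_y -0.02 twist -8.52 tilt [ 0.0122 -0.0066 -0.9999]
```

View pics/w7.png

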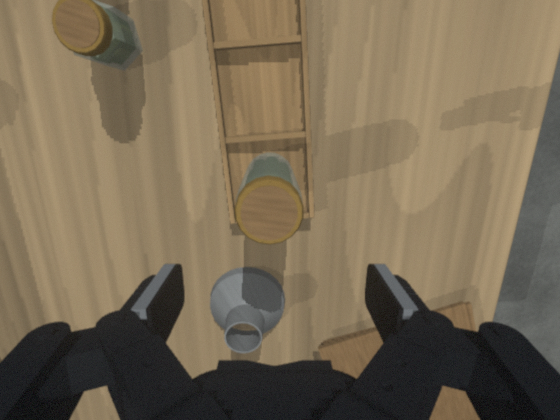

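The tall jar stands upright in its compartment, lid at (269,210). Next, hover over the hex jar.

Request:
{"api": "play_rows", "payload": {
  "plan": [
    {"slide": [0.3,-0.3,0],"twist": 0,"grip": 1},
    {"slide": [0.6,-0.7,0],"twist": 0,"grip": 1},
    {"slide": [0.8,-0.9,0],"twist": 0,"grip": 1},
    {"slide": [0.8,-0.9,0.3],"twist": 0,"grip": 1},
    {"slide": [0.8,-0.9,0.6],"twist": 0,"grip": 1},
    {"slide": [0.8,-0.9,0.7],"twist": 0,"grip": 1},
    {"slide": [0.6,-0.7,0.7],"twist": 0,"grip": 1},
    {"slide": [0.3,-0.3,0.6],"twist": 0,"grip": 1},
    {"slide": [0,0,0.4],"twist": -4.5,"grip": 1},
    {"slide": [0,0,0],"twist": -4,"grip": 1},
    {"slide": [0,0,0],"twist": 0,"grip": 1},
    {"slide": [0,0,0],"twist": 0,"grip": 1}
  ]
}}

```text
clock: 11.85
eef_pos: [0.4664, -0.1231, 0.1232]
orientation: [-0.001, 0.654, 0.757, -0.0]
force: [1.6, -0.3, 0.5]
width: 0.0857
grip_force: 0.0
```

```bash
python3 - <<'E'
from h import *
go([.4702,-.1255,.018],8.5); shot('wrist','w8.png')
E
```

```text
tcp [ 0.4664 -0.1231  0.1232] slide [-0.1   0.12  3.51] yaw_y 8.37 twist -0.13 tilt [-1.1e-03  4.0e-04 -1.0e+00]
```

View pics/w8.png

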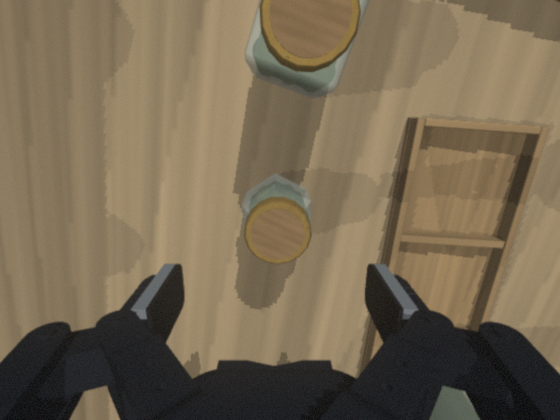

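The hex flats are parallel to the pads (corner pointing up at (276,175)) and the lid is at (277,230). I descend with a small correction.

Request:
{"api": "play_rows", "payload": {
  "plan": [
    {"slide": [-0.1,0.1,0.5],"twist": 0,"grip": 1},
    {"slide": [0,0,0.7],"twist": 0,"grip": 1},
    {"slide": [0,0,0.7],"twist": 0,"grip": 1},
    {"slide": [0,0,0.7],"twist": 0,"grip": 1},
    {"slide": [0,0,0.6],"twist": 0,"grip": 1},
    {"slide": [0,0,0.3],"twist": 0,"grip": 1},
    {"slide": [0,0,0],"twist": 0,"grip": 1},
    {"slide": [0,0,0],"twist": 0,"grip": 0.4},
    {"slide": [0,0,0],"twist": 0,"grip": 0.4},
    {"slide": [0,0,0],"twist": 0,"grip": 0.4},
    {"slide": [0,0,0],"twist": 0,"grip": 0.4},
    {"slide": [0,0,0],"twist": 0,"grip": 0.4}
  ],
  "force": 40
}}

```text
clock: 12.9
eef_pos: [0.4717, -0.1264, 0.021]
orientation: [0.002, 0.653, 0.757, 0.001]
force: [-0.0, -0.1, 5.3]
width: 0.0512
grip_force: 43.0
```

```bash
python3 - <<'E'
from h import *
go([.626,-.177,.10],5); o=manip.get_obs(); print(o['width'],o['grip_force'],o['force'])
E
```

```text
tcp [ 0.4717 -0.1264  0.021 ] slide [-2.43  4.85 -2.61] yaw_y 8.47 twist 3.47 tilt [ 0.0037 -0.0017 -1.    ]
0.051206271156980065 42.97283113002777 [-0.02728427 -0.14607447  5.26836606]
```

Request:
{"api": "play_rows", "payload": {
  "plan": [
    {"slide": [0,0,-0.2],"twist": 0,"grip": 0.4},
    {"slide": [0,0,-0.4],"twist": 0,"grip": 0.4},
    {"slide": [0,0,-0.6],"twist": 0,"grip": 0.4},
    {"slide": [0,0,-0.6],"twist": 0,"grip": 0.4},
    {"slide": [-0.2,0.4,-0.2],"twist": 0,"grip": 0.4},
    {"slide": [-0.4,0.8,0],"twist": 0,"grip": 0.4},
    {"slide": [-0.45,0.9,0],"twist": 0,"grip": 0.4},
    {"slide": [-0.45,0.9,0],"twist": 0,"grip": 0.4},
    {"slide": [-0.45,0.9,0],"twist": 0,"grip": 0.4},
    {"slide": [-0.3,0.6,0],"twist": 0,"grip": 0.4},
    {"slide": [-0.18,0.35,0],"twist": 0,"grip": 0.4},
    {"slide": [0,0,0],"twist": 0,"grip": 0.4}
  ]
}}

```text
clock: 13.9
eef_pos: [0.6265, -0.177, 0.078]
orientation: [0.0, 0.653, 0.757, 0.0]
force: [0.1, 0.0, -1.3]
width: 0.0511
grip_force: 42.2
```

Request:
{"api": "play_rows", "payload": {
  "plan": [
    {"slide": [0,0,0],"twist": 0,"grip": 0.4},
    {"slide": [0,0,0],"twist": 0,"grip": 0.4}
  ]
}}

```text
clock: 14.07
eef_pos: [0.6238, -0.176, 0.0783]
orientation: [-0.001, 0.653, 0.757, -0.0]
force: [-0.0, 0.2, -1.5]
width: 0.0513
grip_force: 42.2
```

```bash
python3 - <<'E'
from h import *
go([.626,-.177,.027],5); o=manip.get_obs(); print(o['width'],o['grip_force'],o['force'])
_,a=shot('wrist');_,b=shot('side'); cv2.imwrite('pics/c2.png',np.hstack([a[120:420,80:480],b[100:400,160:560]])[:,:,::-1])
E
```

```text
tcp [ 0.6238 -0.176   0.0783] slide [-0.05  0.07  1.71] yaw_y 8.48 twist 3.48 tilt [-2.e-03  7.e-04 -1.e+00]
0.051282731422582536 42.218016386032104 [-0.01792836  0.21551704 -1.47434501]
```

View pics/c2.png

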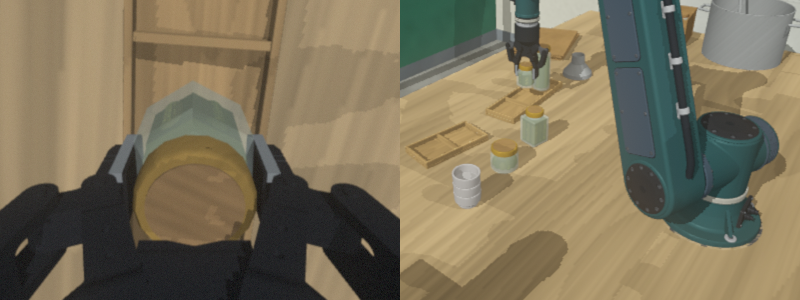

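The hex jar is held flat above the middle compartment. Lower it.

Request:
{"api": "play_rows", "payload": {
  "plan": [
    {"slide": [-0.05,0.07,0.3],"twist": 3.5,"grip": 0.4},
    {"slide": [0,0,0.4],"twist": 0,"grip": 0.4},
    {"slide": [0,0,0.4],"twist": 0,"grip": 0.4},
    {"slide": [0,0,0.25],"twist": 0,"grip": 0.4},
    {"slide": [0,0,0.1],"twist": 0,"grip": 0.4},
    {"slide": [0,0,0.05],"twist": 0,"grip": 0.4},
    {"slide": [0,0,0],"twist": 0,"grip": 0.4},
    {"slide": [0,0,0],"twist": 0,"grip": 0.4}
  ]
}}

```text
clock: 14.83
eef_pos: [0.6275, -0.1778, 0.0344]
orientation: [0.0, 0.676, 0.737, 0.0]
force: [-0.2, 0.1, -1.4]
width: 0.0511
grip_force: 42.2
```

Request:
{"api": "play_rows", "payload": {
  "plan": [
    {"slide": [0,0,0.05],"twist": 0,"grip": 0.4},
    {"slide": [0,0,0.03],"twist": 0,"grip": 0.4},
    {"slide": [0,0,0],"twist": 0,"grip": 0.4}
  ]
}}

```text
clock: 15.08
eef_pos: [0.6273, -0.1777, 0.0318]
orientation: [0.0, 0.676, 0.737, 0.0]
force: [-0.8, 0.6, -0.7]
width: 0.0512
grip_force: 42.2
```

Request:
{"api": "play_rows", "payload": {
  "plan": [
    {"slide": [0,0,0.05],"twist": 0,"grip": 0.4},
    {"slide": [0,0,0],"twist": 0,"grip": 0.4}
  ]
}}

```text
clock: 15.25
eef_pos: [0.6271, -0.1776, 0.0299]
orientation: [-0.0, 0.676, 0.737, -0.0]
force: [0.5, -0.8, -1.2]
width: 0.0512
grip_force: 42.2
```

Request:
{"api": "play_rows", "payload": {
  "plan": [
    {"slide": [0,0,0.05],"twist": 0,"grip": 0.4},
    {"slide": [0,0,0.03],"twist": 0,"grip": 0.4},
    {"slide": [0,0,0],"twist": 0,"grip": 0.4}
  ]
}}

```text
clock: 15.5
eef_pos: [0.627, -0.1776, 0.0273]
orientation: [-0.0, 0.676, 0.737, -0.0]
force: [0.3, 0.2, -2.5]
width: 0.0512
grip_force: 42.2
```

Request:
{"api": "play_rows", "payload": {
  "plan": [
    {"slide": [0,0,0.04],"twist": 0,"grip": 0.4},
    {"slide": [0,0,0],"twist": 0,"grip": 0.4}
  ]
}}

```text
clock: 15.67
eef_pos: [0.6272, -0.1776, 0.0271]
orientation: [0.0, 0.676, 0.737, -0.0]
force: [-2.7, 0.3, 1.9]
width: 0.051
grip_force: 42.5
```

Request:
{"api": "play_rows", "payload": {
  "plan": [
    {"slide": [0,0,0],"twist": 0,"grip": 0.75},
    {"slide": [0,0,0],"twist": 0,"grip": 0.85},
    {"slide": [0,0,0],"twist": 0,"grip": 1},
    {"slide": [0,0,-0.3],"twist": 0,"grip": 1},
    {"slide": [0,0,-0.7],"twist": 0,"grip": 1},
    {"slide": [0,0,-0.9],"twist": 0,"grip": 1},
    {"slide": [0,0,-0.9],"twist": 0,"grip": 1},
    {"slide": [0,0,-0.9],"twist": 0,"grip": 1},
    {"slide": [0,0,-0.9],"twist": 0,"grip": 1},
    {"slide": [0,0,-0.9],"twist": 0,"grip": 1},
    {"slide": [0,0,-0.3],"twist": 4,"grip": 1},
    {"slide": [0,0,0],"twist": 1,"grip": 1}
  ]
}}

```text
clock: 16.67
eef_pos: [0.629, -0.1783, 0.2063]
orientation: [0.004, 0.708, 0.706, 0.002]
force: [0.1, 0.1, 0.0]
width: 0.0851
grip_force: 0.0
```

```bash
python3 - <<'E'
from h import *
go([.434,.2985,.20],0)
E
```

```text
tcp [ 0.629  -0.1783  0.2063] slide [15.88 -6.54  0.1 ] yaw_y -0.13 twist -0.13 tilt [ 0.009  -0.0035 -1.    ]
```

Request:
{"api": "play_rows", "payload": {
  "plan": [
    {"slide": [0.5,-0.3,0],"twist": 0,"grip": 1},
    {"slide": [1,-0.6,0],"twist": 0,"grip": 1},
    {"slide": [1,-0.6,0],"twist": 0,"grip": 1},
    {"slide": [1,-0.6,0],"twist": 0,"grip": 1},
    {"slide": [1,-0.6,0],"twist": 0,"grip": 1},
    {"slide": [1,-0.6,0],"twist": 0,"grip": 1},
    {"slide": [1,-0.6,0],"twist": 0,"grip": 1},
    {"slide": [1,-0.6,0],"twist": 0,"grip": 1},
    {"slide": [1,-0.6,0],"twist": 0,"grip": 1},
    {"slide": [1,-0.6,0],"twist": 0,"grip": 1},
    {"slide": [1,-0.6,0],"twist": 0,"grip": 1},
    {"slide": [1,-0.2,0],"twist": 0,"grip": 1}
  ]
}}

```text
clock: 17.67
eef_pos: [0.4295, 0.1686, 0.1996]
orientation: [-0.001, 0.707, 0.707, -0.001]
force: [0.9, 0.1, -0.0]
width: 0.0853
grip_force: 0.0
```

Request:
{"api": "play_rows", "payload": {
  "plan": [
    {"slide": [0.6,0,0],"twist": 0,"grip": 1},
    {"slide": [0,0,0],"twist": 0,"grip": 1},
    {"slide": [0,0,0],"twist": 0,"grip": 1},
    {"slide": [0,0,0],"twist": 0,"grip": 1}
  ]
}}

```text
clock: 18.0
eef_pos: [0.4321, 0.1848, 0.1997]
orientation: [-0.0, 0.707, 0.707, -0.001]
force: [0.4, -0.0, -0.8]
width: 0.0851
grip_force: 0.0
```

```bash
python3 - <<'E'
from meas import *
i,im=shot('wrist','w9.png'); pickle.dump((i,im),open('w9.pkl','wb')); go([.434,.2985,.20],0)
E
```

```text
tcp [0.4323 0.1845 0.1998] slide [ 3.8   0.05 -0.01] yaw_y -0.07 twist -0.07 tilt [-0.001 -0.001 -1.   ]
```

Request:
{"api": "play_rows", "payload": {
  "plan": [
    {"slide": [0.7,0,0],"twist": 0,"grip": 1},
    {"slide": [0.7,0,0],"twist": 0,"grip": 1},
    {"slide": [0.7,0,0],"twist": 0,"grip": 1},
    {"slide": [0.7,0,0],"twist": 0,"grip": 1},
    {"slide": [0.7,0,0],"twist": 0,"grip": 1},
    {"slide": [0,0,0],"twist": 0,"grip": 1},
    {"slide": [0,0,0],"twist": 0,"grip": 1},
    {"slide": [0,0,0],"twist": 0,"grip": 1}
  ]
}}

```text
clock: 18.72
eef_pos: [0.4328, 0.2892, 0.2001]
orientation: [0.0, 0.708, 0.706, -0.001]
force: [0.7, -1.2, 0.3]
width: 0.0856
grip_force: 0.0
```

```bash
python3 - <<'E'
from meas import *
i,im=shot('wrist','w10.png'); pickle.dump((i,im),open('w10.pkl','wb')); go([.434,.2985,.20],0)
cv2.imwrite('pics/c3.png',np.hstack([load(9)[1][:300,100:480],im[:300,100:480]])[:,:,::-1])
for k in (9,10):
    i,im=load(k); h=cv2.cvtColor(im,cv2.COLOR_RGB2HSV); m=(sat(im)<30)&(h[...,2]>60); m[:,340:]=0
    for c in blobs(m,800): e=cv2.fitEllipse(cv2.convexHull(c)); print(k,np.round(e[0],1),np.round(e[1],1),cv2.boundingRect(c))
E
```

```text
tcp [0.4328 0.2891 0.2003] slide [0.31 0.04 0.01] yaw_y -0.13 twist -0.13 tilt [-2.e-04 -9.e-04 -1.e+00]
9 [274.1  59.3] [79.9 88.8] (234, 15, 81, 90)
10 [273.1 189.8] [70.1 76.4] (238, 151, 71, 77)
```

View pics/c3.png

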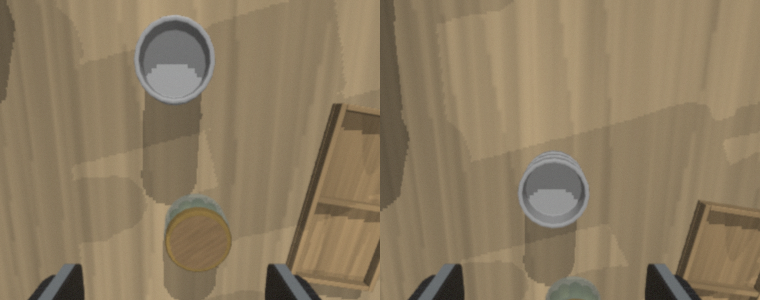

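Left: the pot rim at about (274,59), with the squat lid below it. Right: the rim spans about (238..309, 158..228), with the lower pots peeking out above it. Triangulate the rim.

```bash
python3 - <<'E'
from meas import *
a,b=load(9)[0],load(10)[0]
print(tri([(a,(274.1,59.3)),(b,(273.3,193))]).round(4), onz(a,(274.1,59.3),.084).round(4), onz(b,(273.3,193),.084).round(4))
print('near rim edge',tri([(a,(274,103.5)),(b,(273.3,227.5))]).round(4))
E
```

```text
[0.433  0.2993 0.0829] [0.433  0.2992] [0.4331 0.2996]
near rim edge [0.4329 0.2676 0.0825]
```

Request:
{"api": "play_rows", "payload": {
  "plan": [
    {"slide": [0.34,0,0.5],"twist": 0,"grip": 1},
    {"slide": [0,0,0.8],"twist": 0,"grip": 1},
    {"slide": [0,0,0.8],"twist": 0,"grip": 1},
    {"slide": [0,0,0.8],"twist": 0,"grip": 1},
    {"slide": [0,0,0.7],"twist": 0,"grip": 1},
    {"slide": [0,0,0.5],"twist": 0,"grip": 1},
    {"slide": [0,0,0.3],"twist": 0,"grip": 1},
    {"slide": [0,0,0],"twist": 0,"grip": 1},
    {"slide": [0,0,0],"twist": 0,"grip": 1}
  ]
}}

```text
clock: 19.52
eef_pos: [0.4327, 0.3, 0.0687]
orientation: [0.0, 0.708, 0.707, -0.0]
force: [1.2, 0.0, 0.6]
width: 0.0857
grip_force: 0.0
```

Request:
{"api": "play_rows", "payload": {
  "plan": [
    {"slide": [0,0,0.12],"twist": 0,"grip": 1},
    {"slide": [0,0,0],"twist": 0,"grip": 1},
    {"slide": [0,0,0],"twist": 0,"grip": 0.5},
    {"slide": [0,0,0],"twist": 0,"grip": 0.5},
    {"slide": [0,0,0],"twist": 0,"grip": 0.5},
    {"slide": [0,0,0],"twist": 0,"grip": 0.5},
    {"slide": [0,0,0],"twist": 0,"grip": 0.5}
  ],
  "force": 25
}}

```text
clock: 20.1
eef_pos: [0.4327, 0.301, 0.0659]
orientation: [0.0, 0.707, 0.707, 0.001]
force: [-2.4, -1.2, 4.9]
width: 0.0594
grip_force: 26.9
```

Request:
{"api": "play_rows", "payload": {
  "plan": [
    {"slide": [0,0,-0.1],"twist": 0,"grip": 0.5},
    {"slide": [0,0,-0.2],"twist": 0,"grip": 0.5},
    {"slide": [0,0,-0.3],"twist": 0,"grip": 0.5},
    {"slide": [0,0,-0.4],"twist": 0,"grip": 0.5},
    {"slide": [0,0,-0.4],"twist": 0,"grip": 0.5},
    {"slide": [0,0,-0.5],"twist": 0,"grip": 0.5},
    {"slide": [0,0,-0.5],"twist": 0,"grip": 0.5},
    {"slide": [0,0,-0.5],"twist": 0,"grip": 0.5},
    {"slide": [0,0,-0.4],"twist": 0,"grip": 0.5},
    {"slide": [0,0,0],"twist": 0,"grip": 0.5},
    {"slide": [0,0,0],"twist": 0,"grip": 0.5}
  ]
}}

```text
clock: 21.02
eef_pos: [0.433, 0.301, 0.1652]
orientation: [0.0, 0.707, 0.707, 0.001]
force: [-0.3, 0.2, -1.6]
width: 0.0593
grip_force: 27.1
```

```bash
python3 - <<'E'
from h import *
go([.618,-.081,.16],5); o=manip.get_obs(); print(o['width'],o['grip_force'],o['force'])
_,a=shot('wrist');_,b=shot('side'); cv2.imwrite('pics/c4.png',np.hstack([a[120:420,80:480],b[100:400,60:460]])[:,:,::-1])
E
```

```text
tcp [0.433  0.301  0.1652] slide [-12.73   6.17   0.17] yaw_y -0.03 twist -5.03 tilt [ 0.0024  0.0012 -1.    ]
0.059339841243105096 27.084325811010785 [-0.30387544  0.20435629 -1.56731812]
```

View pics/c4.png

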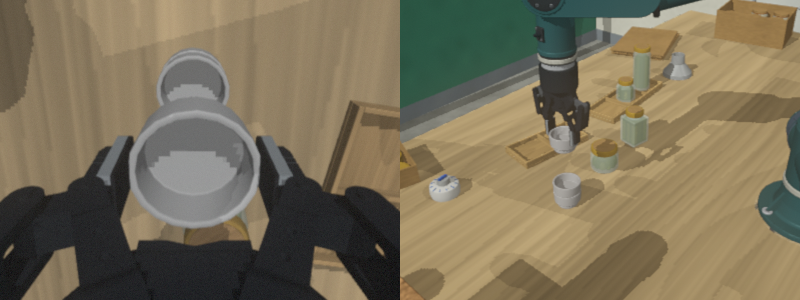

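Only the top pot came up; two remain in the stack. Carry it to the free compartment of the long tray.

Request:
{"api": "play_rows", "payload": {
  "plan": [
    {"slide": [-0.5,0.2,0],"twist": 0,"grip": 0.5},
    {"slide": [-0.9,0.5,0],"twist": 0,"grip": 0.5},
    {"slide": [-1,0.5,0],"twist": 0,"grip": 0.5},
    {"slide": [-1,0.5,0],"twist": 0,"grip": 0.5},
    {"slide": [-1,0.5,0],"twist": 0,"grip": 0.5},
    {"slide": [-1,0.5,0],"twist": 0,"grip": 0.5},
    {"slide": [-1,0.5,0],"twist": 0,"grip": 0.5},
    {"slide": [-1,0.5,0],"twist": 0,"grip": 0.5},
    {"slide": [-1,0.5,0],"twist": 0,"grip": 0.5},
    {"slide": [-1,0.5,0],"twist": 0,"grip": 0.5},
    {"slide": [-1,0.5,0],"twist": 0,"grip": 0.5},
    {"slide": [-1,0.5,0],"twist": 0,"grip": 0.5}
  ]
}}

```text
clock: 22.12
eef_pos: [0.603, -0.0429, 0.162]
orientation: [-0.001, 0.707, 0.707, -0.001]
force: [0.7, -0.1, -0.2]
width: 0.0595
grip_force: 27.1
```

Request:
{"api": "play_rows", "payload": {
  "plan": [
    {"slide": [-0.8,0.4,0],"twist": 0,"grip": 0.5},
    {"slide": [-0.5,0.07,0.3],"twist": 0,"grip": 0.5},
    {"slide": [0,0,0.7],"twist": 0,"grip": 0.5},
    {"slide": [0,0,0.8],"twist": 0,"grip": 0.5},
    {"slide": [0,0,0.6],"twist": 0,"grip": 0.5},
    {"slide": [0,0,0.3],"twist": 0,"grip": 0.5},
    {"slide": [0,0,0],"twist": 0,"grip": 0.5},
    {"slide": [0,0,0],"twist": 0,"grip": 0.5}
  ]
}}

```text
clock: 22.78
eef_pos: [0.6166, -0.0799, 0.082]
orientation: [-0.001, 0.707, 0.707, -0.001]
force: [-0.1, -0.5, -0.2]
width: 0.0589
grip_force: 27.2
```

```bash
python3 - <<'E'
from meas import *
go([.618,-.081,.024],0); o=manip.get_obs(); print(o['width'],o['grip_force'],o['force'])
i,im=shot('wrist','w11.png'); s=sat(im); s[:,:180]=0; s[:,400:]=0
for y in (60,90,120,150): print(y,[(int(x)) for x in np.where(np.abs(np.diff((s[y]>93).astype(int)))>0)[0]])
E
```

```text
tcp [ 0.6166 -0.0799  0.082 ] slide [-0.04  0.05  1.93] yaw_y -0.0 twist -0.0 tilt [-2.e-03  5.e-04 -1.e+00]
0.05886231929978395 27.186581740679685 [-0.0671177  -0.52675957 -0.20266444]
60 []
90 []
120 []
150 [319, 326, 327, 345]
```

Request:
{"api": "play_rows", "payload": {
  "plan": [
    {"slide": [-0.04,0.05,0.4],"twist": 0,"grip": 0.5},
    {"slide": [0,0,0.5],"twist": 0,"grip": 0.5},
    {"slide": [0,0,0.5],"twist": 0,"grip": 0.5},
    {"slide": [0,0,0.2],"twist": 0,"grip": 0.5},
    {"slide": [0,0,0.1],"twist": 0,"grip": 0.5},
    {"slide": [0,0,0.05],"twist": 0,"grip": 0.5},
    {"slide": [0,0,0.05],"twist": 0,"grip": 0.5},
    {"slide": [0,0,0],"twist": 0,"grip": 0.5},
    {"slide": [0,0,0],"twist": 0,"grip": 0.5}
  ]
}}

```text
clock: 23.58
eef_pos: [0.6195, -0.0818, 0.0298]
orientation: [0.001, 0.707, 0.707, 0.0]
force: [1.1, 0.0, -1.1]
width: 0.0595
grip_force: 27.2
```

Request:
{"api": "play_rows", "payload": {
  "plan": [
    {"slide": [0,0,0.04],"twist": 0,"grip": 0.5},
    {"slide": [0,0,0.03],"twist": 0,"grip": 0.5},
    {"slide": [0,0,0],"twist": 0,"grip": 0.5}
  ]
}}

```text
clock: 23.83
eef_pos: [0.6188, -0.0816, 0.0268]
orientation: [0.0, 0.707, 0.707, -0.0]
force: [0.1, 0.0, -1.9]
width: 0.0592
grip_force: 27.2
```

Request:
{"api": "play_rows", "payload": {
  "plan": [
    {"slide": [0,0,0.03],"twist": 0,"grip": 0.5},
    {"slide": [0,0,0],"twist": 0,"grip": 0.5}
  ]
}}

```text
clock: 24.0
eef_pos: [0.6187, -0.0816, 0.0257]
orientation: [-0.0, 0.707, 0.707, -0.0]
force: [-0.5, 0.4, -1.4]
width: 0.059
grip_force: 27.2
```

Request:
{"api": "play_rows", "payload": {
  "plan": [
    {"slide": [0,0,0.04],"twist": 0,"grip": 0.5},
    {"slide": [0,0,0.02],"twist": 0,"grip": 0.5},
    {"slide": [0,0,0],"twist": 0,"grip": 0.5}
  ]
}}

```text
clock: 24.25
eef_pos: [0.6187, -0.0816, 0.0238]
orientation: [-0.0, 0.707, 0.707, -0.0]
force: [0.1, -1.1, -0.3]
width: 0.0594
grip_force: 27.2
```

Request:
{"api": "play_rows", "payload": {
  "plan": [
    {"slide": [0,0,0.04],"twist": 0,"grip": 0.5},
    {"slide": [0,0,0],"twist": 0,"grip": 0.5}
  ]
}}

```text
clock: 24.42
eef_pos: [0.6188, -0.0816, 0.0236]
orientation: [0.0, 0.707, 0.707, -0.0]
force: [-2.9, 1.3, 3.6]
width: 0.0593
grip_force: 27.6
```

Contact. Release, rise and head for the squat jar.

Request:
{"api": "play_rows", "payload": {
  "plan": [
    {"slide": [0,0,0],"twist": 0,"grip": 0.78},
    {"slide": [0,0,0],"twist": 0,"grip": 0.85},
    {"slide": [0,0,0],"twist": 0,"grip": 1},
    {"slide": [0,0,-0.3],"twist": 0,"grip": 1},
    {"slide": [0,0,-0.7],"twist": 0,"grip": 1},
    {"slide": [0,0,-0.9],"twist": 0,"grip": 1},
    {"slide": [0,0,-0.9],"twist": 0,"grip": 1},
    {"slide": [0,0,-0.9],"twist": 0,"grip": 1},
    {"slide": [0,0,-0.9],"twist": 0,"grip": 1},
    {"slide": [0.6,-0.5,-0.5],"twist": 0,"grip": 1},
    {"slide": [0.9,-0.7,0],"twist": 0,"grip": 1},
    {"slide": [0.9,-0.7,0],"twist": 0,"grip": 1}
  ]
}}

```text
clock: 25.42
eef_pos: [0.5625, -0.0096, 0.1786]
orientation: [0.002, 0.708, 0.706, 0.002]
force: [0.2, 0.1, 0.1]
width: 0.0853
grip_force: 0.0
```

Request:
{"api": "play_rows", "payload": {
  "plan": [
    {"slide": [0.9,-0.7,0],"twist": 0,"grip": 1},
    {"slide": [0.9,-0.7,0],"twist": 0,"grip": 1},
    {"slide": [0.9,-0.7,0],"twist": 0,"grip": 1},
    {"slide": [0.9,-0.7,0],"twist": 0,"grip": 1},
    {"slide": [0.8,-0.5,0],"twist": 0,"grip": 1},
    {"slide": [0.4,-0.2,0],"twist": 0,"grip": 1},
    {"slide": [0,0,0],"twist": 0,"grip": 1},
    {"slide": [0,0,0],"twist": 0,"grip": 1},
    {"slide": [0,0,0],"twist": 0,"grip": 1}
  ]
}}

```text
clock: 26.17
eef_pos: [0.4574, 0.134, 0.1763]
orientation: [0.001, 0.707, 0.707, 0.0]
force: [0.1, -0.1, -0.5]
width: 0.0855
grip_force: 0.0
```

```bash
python3 - <<'E'
from meas import *
i,im=shot('wrist','w12.png')
for c,a in lids(im): print(c.round(1),np.round(a,1),onz(i,c,.062).round(4),onz(i,c,.098).round(4))
go([.456,.1397,.040],0)
E
```

```text
[271.4 197.9] [63.5 65.5] [0.4562 0.1406] [0.4566 0.1503]
tcp [0.4575 0.1338 0.1761] slide [ 0.2  -0.05  4.54] yaw_y -0.08 twist -0.08 tilt [ 6.e-04 -4.e-04 -1.e+00]
```

Request:
{"api": "play_rows", "payload": {
  "plan": [
    {"slide": [0.22,-0.04,0.5],"twist": 0,"grip": 1},
    {"slide": [0,0,0.8],"twist": 0,"grip": 1},
    {"slide": [0,0,0.8],"twist": 0,"grip": 1},
    {"slide": [0,0,0.8],"twist": 0,"grip": 1},
    {"slide": [0,0,0.8],"twist": 0,"grip": 1},
    {"slide": [0,0,0.5],"twist": 0,"grip": 1},
    {"slide": [0,0,0.35],"twist": 0,"grip": 1},
    {"slide": [0,0,0],"twist": 0,"grip": 1},
    {"slide": [0,0,0],"twist": 0,"grip": 0.5},
    {"slide": [0,0,0],"twist": 0,"grip": 0.5},
    {"slide": [0,0,0],"twist": 0,"grip": 0.5},
    {"slide": [0,0,0],"twist": 0,"grip": 0.5}
  ],
  "force": 45
}}

```text
clock: 27.22
eef_pos: [0.4573, 0.1412, 0.0412]
orientation: [0.001, 0.707, 0.707, 0.002]
force: [0.8, 0.2, 3.3]
width: 0.0633
grip_force: 51.1
```

Request:
{"api": "play_rows", "payload": {
  "plan": [
    {"slide": [0,0,0],"twist": 0,"grip": 0.5},
    {"slide": [0,0,-0.1],"twist": 0,"grip": 0.5},
    {"slide": [0,0,-0.2],"twist": 0,"grip": 0.5},
    {"slide": [0,0,-0.4],"twist": 0,"grip": 0.5},
    {"slide": [0,0,-0.5],"twist": 0,"grip": 0.5},
    {"slide": [0,0,-0.5],"twist": 0,"grip": 0.5},
    {"slide": [0,0,-0.3],"twist": 0,"grip": 0.5},
    {"slide": [0,0,0],"twist": 0,"grip": 0.5},
    {"slide": [0,0,0],"twist": 0,"grip": 0.5}
  ]
}}

```text
clock: 27.97
eef_pos: [0.4557, 0.1411, 0.0994]
orientation: [0.0, 0.707, 0.707, 0.0]
force: [-0.1, 0.6, -2.6]
width: 0.0633
grip_force: 50.6
```

```bash
python3 - <<'E'
from meas import *
go([.624,.1165,.10],0); o=manip.get_obs(); print(o['width'],o['grip_force'],o['force'])
E
```

```text
tcp [0.4557 0.1411 0.0994] slide [-0.82  5.61 -0.02] yaw_y -0.02 twist -0.02 tilt [ 4.e-04  1.e-04 -1.e+00]
0.06329340974822827 50.61436148593202 [-0.11346137  0.58042264 -2.6032025 ]
```

The squat jar is held, with a force of about 2.6 N. Carry it to the near (−y) compartment of the short tray.

Request:
{"api": "play_rows", "payload": {
  "plan": [
    {"slide": [-0.05,0.3,0],"twist": 0,"grip": 0.5},
    {"slide": [-0.1,0.7,0],"twist": 0,"grip": 0.5},
    {"slide": [-0.15,0.9,0],"twist": 0,"grip": 0.5},
    {"slide": [-0.15,0.9,0],"twist": 0,"grip": 0.5},
    {"slide": [-0.15,0.9,0],"twist": 0,"grip": 0.5},
    {"slide": [-0.1,0.9,0],"twist": 0,"grip": 0.5},
    {"slide": [-0.1,0.7,0],"twist": 0,"grip": 0.5},
    {"slide": [0,0.3,0],"twist": 0,"grip": 0.5},
    {"slide": [0,0,0],"twist": 0,"grip": 0.5},
    {"slide": [0,0,0],"twist": 0,"grip": 0.5},
    {"slide": [0,0,0],"twist": 0,"grip": 0.5}
  ]
}}

```text
clock: 28.88
eef_pos: [0.6223, 0.1172, 0.0984]
orientation: [-0.001, 0.707, 0.707, -0.001]
force: [0.2, 0.5, -2.6]
width: 0.0637
grip_force: 50.7
```

```bash
python3 - <<'E'
from meas import *
go([.624,.1165,.047],0)
i,im=shot('wrist','w13.png'); s=sat(im)
# visible tray side walls above the held jar: outer edges per row on plane z=.02
for y in (40,70,100):
    x=np.where(s[y,100:430]>93)[0]+100
    if len(x): print(y,x.min(),x.max(),onz(i,(x.min(),y),.01).round(4),onz(i,(x.max(),y),.02).round(4))
E
```

```text
tcp [0.6223 0.1172 0.0984] slide [-0.02  0.06  1.71] yaw_y -0.0 twist -0.0 tilt [-2.7e-03 -1.0e-04 -1.0e+00]
40 227 386 [0.5919 0.2393] [0.6941 0.2372]
70 224 379 [0.589 0.221] [0.6914 0.2197]
100 220 372 [0.5853 0.2017] [0.6886 0.2013]
```

The tray centreline checks out (0.643 at y=0.239, as predicted). Lower the jar.

Request:
{"api": "play_rows", "payload": {
  "plan": [
    {"slide": [0,0.06,0.4],"twist": 0,"grip": 0.5},
    {"slide": [0,0,0.5],"twist": 0,"grip": 0.5},
    {"slide": [0,0,0.4],"twist": 0,"grip": 0.5},
    {"slide": [0,0,0.15],"twist": 0,"grip": 0.5},
    {"slide": [0,0,0.05],"twist": 0,"grip": 0.5},
    {"slide": [0,0,0.05],"twist": 0,"grip": 0.5},
    {"slide": [0,0,0],"twist": 0,"grip": 0.5},
    {"slide": [0,0,0],"twist": 0,"grip": 0.5}
  ]
}}

```text
clock: 29.6
eef_pos: [0.6261, 0.117, 0.0537]
orientation: [0.001, 0.707, 0.707, 0.001]
force: [0.4, 0.2, -2.0]
width: 0.064
grip_force: 50.6
```

Request:
{"api": "play_rows", "payload": {
  "plan": [
    {"slide": [0,0,0.05],"twist": 0,"grip": 0.5},
    {"slide": [0,0,0.03],"twist": 0,"grip": 0.5},
    {"slide": [0,0,0],"twist": 0,"grip": 0.5}
  ]
}}

```text
clock: 29.85
eef_pos: [0.6256, 0.117, 0.0506]
orientation: [0.0, 0.707, 0.707, 0.0]
force: [-0.7, 0.6, -3.2]
width: 0.0641
grip_force: 50.6
```

Request:
{"api": "play_rows", "payload": {
  "plan": [
    {"slide": [0,0,0.04],"twist": 0,"grip": 0.5},
    {"slide": [0,0,0],"twist": 0,"grip": 0.5}
  ]
}}

```text
clock: 30.02
eef_pos: [0.6254, 0.1169, 0.0491]
orientation: [-0.0, 0.707, 0.707, -0.0]
force: [-1.1, -0.9, -2.8]
width: 0.0633
grip_force: 50.6
```

Request:
{"api": "play_rows", "payload": {
  "plan": [
    {"slide": [0,0,0.05],"twist": 0,"grip": 0.5},
    {"slide": [0,0,0],"twist": 0,"grip": 0.5}
  ]
}}

```text
clock: 30.18
eef_pos: [0.6253, 0.117, 0.0474]
orientation: [-0.0, 0.707, 0.707, -0.0]
force: [0.1, -1.2, -2.0]
width: 0.0637
grip_force: 50.6
```

Request:
{"api": "play_rows", "payload": {
  "plan": [
    {"slide": [0,0,0.03],"twist": 0,"grip": 0.5},
    {"slide": [0,0,0],"twist": 0,"grip": 0.5}
  ]
}}

```text
clock: 30.35
eef_pos: [0.6255, 0.117, 0.0472]
orientation: [0.0, 0.707, 0.707, -0.0]
force: [-1.4, 0.3, -0.2]
width: 0.0636
grip_force: 50.9
```

Request:
{"api": "play_rows", "payload": {
  "plan": [
    {"slide": [0,0,0.02],"twist": 0,"grip": 0.5},
    {"slide": [0,0,0],"twist": 0,"grip": 0.8},
    {"slide": [0,0,0],"twist": 0,"grip": 0.9},
    {"slide": [0,0,0],"twist": 0,"grip": 1},
    {"slide": [0,0,-0.3],"twist": 0,"grip": 1},
    {"slide": [0,0,-0.7],"twist": 0,"grip": 1},
    {"slide": [0,0,-0.9],"twist": 0,"grip": 1},
    {"slide": [0,0,-0.9],"twist": 0,"grip": 1},
    {"slide": [0,0,-0.9],"twist": 0,"grip": 1},
    {"slide": [0.3,-0.4,-0.7],"twist": 0,"grip": 1},
    {"slide": [0.7,-0.7,0],"twist": 0,"grip": 1},
    {"slide": [0.8,-0.9,0],"twist": 0,"grip": 1}
  ]
}}

```text
clock: 31.35
eef_pos: [0.5675, 0.1707, 0.1817]
orientation: [0.002, 0.708, 0.706, 0.003]
force: [-0.7, 0.0, -1.0]
width: 0.0851
grip_force: 0.0
```

Request:
{"api": "play_rows", "payload": {
  "plan": [
    {"slide": [0.8,-0.9,0],"twist": 0,"grip": 1},
    {"slide": [0.8,-0.9,0],"twist": 0,"grip": 1},
    {"slide": [0.8,-0.9,0],"twist": 0,"grip": 1},
    {"slide": [0.8,-0.9,0],"twist": 0,"grip": 1},
    {"slide": [0.6,-0.5,0],"twist": 0,"grip": 1},
    {"slide": [0.3,-0.3,0],"twist": 0,"grip": 1},
    {"slide": [0,0,0],"twist": 0,"grip": 1},
    {"slide": [0,0,0],"twist": 0,"grip": 1},
    {"slide": [0,0,0],"twist": 0,"grip": 1}
  ]
}}

```text
clock: 32.1
eef_pos: [0.4347, 0.2933, 0.1784]
orientation: [0.001, 0.708, 0.707, 0.0]
force: [0.2, -0.2, 0.4]
width: 0.085
grip_force: 0.0
```

```bash
python3 - <<'E'
from meas import *
i,im=shot('wrist','w14.png'); h=cv2.cvtColor(im,cv2.COLOR_RGB2HSV); m=(sat(im)<30)&(h[...,2]>60); m[:,340:]=0
for c in blobs(m,800):
    x,y,w,hh=cv2.boundingRect(c); e=cv2.fitEllipse(cv2.convexHull(c)); print(np.round(e[0],1),np.round(e[1],1),(x,y,w,hh),onz(i,e[0],.06).round(4),'lower edge',onz(i,(x+w/2,y+hh),.06).round(4))
go([.433,.2993,.0425],0)
E
```

```text
[270.7 194.7] [68.9 73.3] (236, 158, 70, 73) [0.4329 0.3016] lower edge [0.433  0.2681]
tcp [0.4348 0.2931 0.1783] slide [ 0.21 -0.06  4.53] yaw_y -0.13 twist -0.13 tilt [ 6.e-04 -6.e-04 -1.e+00]
```

The middle pot is still at (0.433, 0.299). Descend and grip it the same way.

Request:
{"api": "play_rows", "payload": {
  "plan": [
    {"slide": [0.2,-0.06,0.5],"twist": 0,"grip": 1},
    {"slide": [0,0,0.8],"twist": 0,"grip": 1},
    {"slide": [0,0,0.8],"twist": 0,"grip": 1},
    {"slide": [0,0,0.8],"twist": 0,"grip": 1},
    {"slide": [0,0,0.8],"twist": 0,"grip": 1},
    {"slide": [0,0,0.5],"twist": 0,"grip": 1},
    {"slide": [0,0,0.3],"twist": 0,"grip": 1},
    {"slide": [0,0,0],"twist": 0,"grip": 1},
    {"slide": [0,0,0],"twist": 0,"grip": 1}
  ]
}}

```text
clock: 32.9
eef_pos: [0.4326, 0.2995, 0.0433]
orientation: [0.0, 0.708, 0.706, -0.0]
force: [0.5, 0.1, -0.1]
width: 0.0857
grip_force: 0.0
```

Request:
{"api": "play_rows", "payload": {
  "plan": [
    {"slide": [0,0,0],"twist": 0,"grip": 0.5},
    {"slide": [0,0,0],"twist": 0,"grip": 0.5},
    {"slide": [0,0,0],"twist": 0,"grip": 0.5},
    {"slide": [0,0,0],"twist": 0,"grip": 0.5},
    {"slide": [0,0,0],"twist": 0,"grip": 0.5}
  ],
  "force": 25
}}

```text
clock: 33.32
eef_pos: [0.433, 0.3006, 0.0454]
orientation: [0.001, 0.707, 0.707, 0.002]
force: [-0.7, -0.5, 5.9]
width: 0.0603
grip_force: 27.0
```

Request:
{"api": "play_rows", "payload": {
  "plan": [
    {"slide": [0,0,-0.1],"twist": 0,"grip": 0.5},
    {"slide": [0,0,-0.2],"twist": 0,"grip": 0.5},
    {"slide": [0,0,-0.3],"twist": 0,"grip": 0.5},
    {"slide": [0,0,-0.4],"twist": 0,"grip": 0.5},
    {"slide": [0,0,-0.4],"twist": 0,"grip": 0.5},
    {"slide": [0,0,-0.5],"twist": 0,"grip": 0.5},
    {"slide": [0,0,-0.5],"twist": 0,"grip": 0.5},
    {"slide": [0,0,-0.5],"twist": 0,"grip": 0.5},
    {"slide": [0,0,-0.4],"twist": 0,"grip": 0.5},
    {"slide": [0,0,0],"twist": 0,"grip": 0.5},
    {"slide": [0,0,0],"twist": 0,"grip": 0.5}
  ]
}}

```text
clock: 34.23
eef_pos: [0.4324, 0.3004, 0.1436]
orientation: [0.0, 0.707, 0.707, 0.001]
force: [0.4, -0.4, -1.3]
width: 0.0603
grip_force: 27.3
```

```bash
python3 - <<'E'
from meas import *
go([.6385,.2115,.14],0); o=manip.get_obs(); print(o['width'],o['grip_force'],o['force'])
i,im=shot('side','s2.png'); h=cv2.cvtColor(im,cv2.COLOR_RGB2HSV)
# bottom pot expected box in side image if still on the table at (.433,.2993), z 0..36
P=proj(i,[[.433,.2993,0],[.433,.2993,.036],[.433,.2993,.06]]); print(P.round(0))
x=int(P[0][0]); col=(h[:,x,1]<40)&(h[:,x,2]>60); print('white rows in column',np.where(col[int(P[2][1])-60:int(P[0][1])+25])[0]+int(P[2][1])-60)
E
```

```text
tcp [0.4324 0.3004 0.1436] slide [-2.96  6.87  0.13] yaw_y -0.03 twist -0.03 tilt [ 0.0024  0.0012 -1.    ]
0.0603046387334686 27.271491911960766 [ 0.44709454 -0.44157833 -1.27804125]
[[227. 302.]
 [226. 290.]
 [225. 281.]]
white rows in column [227 235 236 237 238 239 240 241 242 243 244 245 246 247 248 249 250 251
 252 253 254 255 256 257 258 259 260 261 262 282 283 284 285 286 287 288
 289 290 291 292 293 294 295 296 297 298 299 300 301 302 303 304 305 306
 307 308]
```

The bottom pot stays on the table (rows 282–308) and a single pot is held (235–262). Carry it to the short tray.

Request:
{"api": "play_rows", "payload": {
  "plan": [
    {"slide": [-0.2,0.4,0],"twist": 0,"grip": 0.5},
    {"slide": [-0.3,0.7,0],"twist": 0,"grip": 0.5},
    {"slide": [-0.4,0.9,0],"twist": 0,"grip": 0.5},
    {"slide": [-0.4,0.9,0],"twist": 0,"grip": 0.5},
    {"slide": [-0.4,0.9,0],"twist": 0,"grip": 0.5},
    {"slide": [-0.4,0.9,0],"twist": 0,"grip": 0.5},
    {"slide": [-0.4,0.9,0],"twist": 0,"grip": 0.5},
    {"slide": [-0.3,0.8,0],"twist": 0,"grip": 0.5},
    {"slide": [-0.16,0.47,0.3],"twist": 0,"grip": 0.5},
    {"slide": [0,0,0.7],"twist": 0,"grip": 0.5},
    {"slide": [0,0,0.6],"twist": 0,"grip": 0.5},
    {"slide": [0,0,0.4],"twist": 0,"grip": 0.5}
  ]
}}

```text
clock: 35.28
eef_pos: [0.6371, 0.2095, 0.0777]
orientation: [-0.001, 0.708, 0.707, -0.003]
force: [-0.4, -0.7, -1.0]
width: 0.0601
grip_force: 27.4
```

Request:
{"api": "play_rows", "payload": {
  "plan": [
    {"slide": [0,0,0],"twist": 0,"grip": 0.5},
    {"slide": [0,0,0],"twist": 0,"grip": 0.5},
    {"slide": [0,0,0],"twist": 0,"grip": 0.5}
  ]
}}

```text
clock: 35.53
eef_pos: [0.6384, 0.2112, 0.0831]
orientation: [0.0, 0.707, 0.707, 0.0]
force: [0.0, 0.6, -0.5]
width: 0.0601
grip_force: 27.4
```

```bash
python3 -c "
from h import *
go([.6385,.2115,.026],0)"
```

```text
tcp [0.6384 0.2112 0.0831] slide [0.01 0.   1.9 ] yaw_y -0.02 twist -0.02 tilt [ 1.3e-03  1.0e-04 -1.0e+00]
```

Request:
{"api": "play_rows", "payload": {
  "plan": [
    {"slide": [0,0,0.4],"twist": 0,"grip": 0.5},
    {"slide": [0,0,0.5],"twist": 0,"grip": 0.5},
    {"slide": [0,0,0.4],"twist": 0,"grip": 0.5},
    {"slide": [0,0,0.2],"twist": 0,"grip": 0.5},
    {"slide": [0,0,0.1],"twist": 0,"grip": 0.5},
    {"slide": [0,0,0.05],"twist": 0,"grip": 0.5},
    {"slide": [0,0,0.05],"twist": 0,"grip": 0.5},
    {"slide": [0,0,0],"twist": 0,"grip": 0.5},
    {"slide": [0,0,0],"twist": 0,"grip": 0.5}
  ]
}}

```text
clock: 36.28
eef_pos: [0.6383, 0.2113, 0.032]
orientation: [0.0, 0.707, 0.707, 0.001]
force: [0.1, -0.6, -0.7]
width: 0.0606
grip_force: 27.4
```

Request:
{"api": "play_rows", "payload": {
  "plan": [
    {"slide": [0,0,0.05],"twist": 0,"grip": 0.5},
    {"slide": [0,0,0],"twist": 0,"grip": 0.5}
  ]
}}

```text
clock: 36.45
eef_pos: [0.6381, 0.2112, 0.03]
orientation: [0.0, 0.707, 0.707, 0.0]
force: [-0.7, -1.0, -0.6]
width: 0.0604
grip_force: 27.4
```

Request:
{"api": "play_rows", "payload": {
  "plan": [
    {"slide": [0,0,0.04],"twist": 0,"grip": 0.5},
    {"slide": [0,0,0],"twist": 0,"grip": 0.5}
  ]
}}

```text
clock: 36.62
eef_pos: [0.6378, 0.2111, 0.0284]
orientation: [0.0, 0.707, 0.707, -0.0]
force: [-0.8, -0.5, -0.6]
width: 0.0601
grip_force: 27.4
```

Request:
{"api": "play_rows", "payload": {
  "plan": [
    {"slide": [0,0,0.04],"twist": 0,"grip": 0.5},
    {"slide": [0,0,0],"twist": 0,"grip": 0.5}
  ]
}}

```text
clock: 36.78
eef_pos: [0.638, 0.2112, 0.0275]
orientation: [0.0, 0.707, 0.707, 0.0]
force: [0.1, 0.0, 0.1]
width: 0.0603
grip_force: 27.4
```

Request:
{"api": "play_rows", "payload": {
  "plan": [
    {"slide": [0,0,0.04],"twist": 0,"grip": 0.5},
    {"slide": [0,0,0],"twist": 0,"grip": 0.5}
  ]
}}

```text
clock: 36.95
eef_pos: [0.638, 0.2112, 0.0274]
orientation: [0.0, 0.707, 0.707, 0.0]
force: [-2.5, 0.2, 5.1]
width: 0.0603
grip_force: 27.8
```

Request:
{"api": "play_rows", "payload": {
  "plan": [
    {"slide": [0,0,0.03],"twist": 0,"grip": 0.5},
    {"slide": [0,0,0],"twist": 0,"grip": 0.5}
  ]
}}

```text
clock: 37.12
eef_pos: [0.638, 0.2112, 0.0273]
orientation: [0.0, 0.707, 0.707, 0.0]
force: [-3.3, -1.4, 7.9]
width: 0.0605
grip_force: 28.0
```

Contact at the expected height. Release, rise, and back off for a final look.

Request:
{"api": "play_rows", "payload": {
  "plan": [
    {"slide": [0,0,-0.05],"twist": 0,"grip": 0.5},
    {"slide": [0,0,0],"twist": 0,"grip": 0.78},
    {"slide": [0,0,0],"twist": 0,"grip": 0.85},
    {"slide": [0,0,0],"twist": 0,"grip": 1},
    {"slide": [0,0,-0.3],"twist": 0,"grip": 1},
    {"slide": [0,0,-0.7],"twist": 0,"grip": 1},
    {"slide": [0,0,-0.9],"twist": 0,"grip": 1},
    {"slide": [0,0,-0.9],"twist": 0,"grip": 1},
    {"slide": [0,0,-0.9],"twist": 0,"grip": 1},
    {"slide": [0,0,-0.9],"twist": 0,"grip": 1},
    {"slide": [0,0,-0.9],"twist": 0,"grip": 1},
    {"slide": [0,0,-0.9],"twist": 0,"grip": 1}
  ]
}}

```text
clock: 38.12
eef_pos: [0.6377, 0.2111, 0.2207]
orientation: [0.0, 0.707, 0.707, 0.0]
force: [0.2, 0.3, -0.5]
width: 0.0856
grip_force: 0.0
```

Request:
{"api": "play_rows", "payload": {
  "plan": [
    {"slide": [-0.5,-0.5,-0.9],"twist": 0,"grip": 1},
    {"slide": [-1,-0.6,-0.9],"twist": 0,"grip": 1},
    {"slide": [-1,-0.6,-0.9],"twist": 0,"grip": 1},
    {"slide": [-1,-0.6,-0.9],"twist": 0,"grip": 1},
    {"slide": [-1,-0.6,0],"twist": 0,"grip": 1},
    {"slide": [-1,-0.6,0],"twist": 0,"grip": 1},
    {"slide": [-1,-0.5,0],"twist": 0,"grip": 1},
    {"slide": [0,0,0],"twist": 0,"grip": 1},
    {"slide": [0,0,0],"twist": 0,"grip": 1},
    {"slide": [0,0,0],"twist": 0,"grip": 1}
  ]
}}

```text
clock: 38.95
eef_pos: [0.521, 0.0216, 0.3226]
orientation: [0.0, 0.707, 0.707, 0.001]
force: [-0.1, -0.3, 0.4]
width: 0.0856
grip_force: 0.0
```

```bash
python3 - <<'E'
from h import *
print(manip.get_obs()['eef_pos'])
_,a=shot('wrist');_,b=shot('side'); cv2.imwrite('pics/fin.png',np.hstack([a[:340,170:480],cv2.resize(b[120:320,190:440],None,fx=1.7,fy=1.7)])[:,:,::-1])
E
```

```text
[0.52101036 0.02164147 0.32256981]
```

View pics/fin.png

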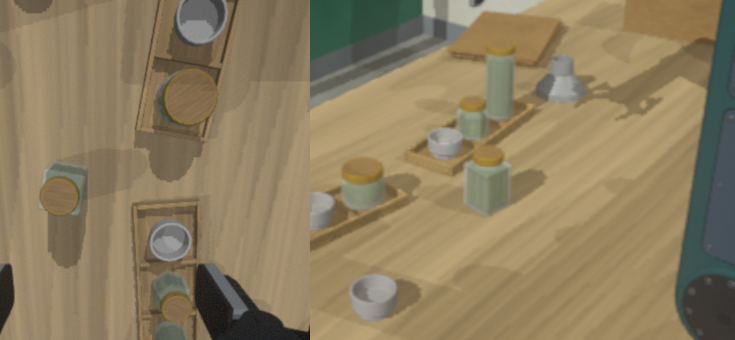

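Every piece stands upright in its own compartment: pot and squat jar in the short tray; pot, hex and tall jar in the long one. The last pot, square jar and funnel haven't moved.

```bash
python3 -c "
from cell import manip
print(manip.sign_off())"
```

```text
the job is handed in; nothing more can be done
None
```

I filled both trays and handed the job in at about 39 s; the final pictures show every piece upright in its own compartment, with the last pot, square jar and funnel left in place, though the hand-in returned no verdict.

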